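# Uncap an inclined part and hold a spring probe on its marked spot

### The job

Lift the yellow dust cap off the part on the inclined inspection plate and stand it mouth-down in the grey parts tray. Then take the blue spring-loaded probe out of its stand and hold its tip on the red spot, square to the inclined face, pressed gently so that the tip is pushed in about half of its travel and never to its stop. Finish while still holding the probe there with that light push: do not put it down or let go, and leave the gear and the steel gauge blocks on the bench where they are.

Things in the scene. Friction and masses are not known exactly. Their poses are not given: they have to be found in the camera images.
- part: aluminium part, fixed: flange 76 mm across, with a round boss 30 mm across rising 10 mm above it. Origin: centre of the boss's top face = centre of the red spot (10 mm across), 71 mm above the bench. z: outward normal of the face, 0.349 rad (20 deg) off vertical, leaning to the robot's side; x: up the slope; y: level. Clamps at x = -50..-30 and 30..50 mm end 1 mm lower.
- sine_table: fixed steel table that carries the part: base 130 x 100 x 12 mm, plate 108 x 90 mm inclined 20 degrees, its low edge on the robot's side. Origin: centre of the base's underside; z up, y level along its width. Tall microscopes stand at the left and right ends of the bench: swing the arm in front of them.
- dust_cap: yellow plastic cap, a cup mouth-down over the boss: 43 mm outside diameter, 38 mm high, walls 3 mm, 40 g. Origin: centre of its open mouth; z points from the mouth to the closed end. At the start its rim rests on the flange, 10 mm below the boss's top, tilted like the part; loose, about 3 mm of play round the boss.
- tray: grey open parts tray, fixed on the bench, 188 x 129 mm and 26 mm high outside. Origin: centre of its underside; x along its 188 mm length, z up; clear flat floor about 6 mm above the origin, 180 x 120 mm inside; walls 2 mm thick.
- probe: spring-loaded probe, 130 g, standing tip-down in the stand. Origin: end of the extended tip; z: from the tip up along the probe. Upward from the origin: brass tip pin 6 mm across, 0-16 mm; steel nose 16 mm across, to 45; collar 34 mm across, 45-50; blue square grip 22 x 22 mm (faces along its x and y), 50-112; black button to 116.
- probe_tip (a point): end of the probe's sprung brass tip (rounded, 3 mm radius)
- plunger (a joint): how far the probe's brass tip is pushed in, m: 0 extended (as at the start), 0.010 at its stop. Spring: 1.2 N at the first movement, then 0.6 N more for every mm, so 4.2 N half way.
- probe_stand: black block 70 x 70 x 60 mm high, fixed, with an upright hole 20 mm across, in which the probe stands: the probe's collar rests on the block's top, its tip is 15 mm above the bench, and it lifts out straight up (45 mm). Origin: centre of its underside; z up. The stand and the tray may be on either side of the inclined plate.
- gear: bystander: small spur gear lying flat, 33 mm across, 9 mm high; origin under its centre
- tall_block: bystander: loose steel gauge block standing on edge, 9 x 35 x 30 mm high; origin under its centre
- low_block: bystander: loose steel gauge block standing on edge, 9 x 30 x 20 mm high; origin under its centre

How it is judged:
By the outcome, as a careful person would: the job done as asked, in the order asked, and still so for the second after the job is handed in, while the arm keeps its last pose, push and grip.
It also fails if it takes over 51 s, if anything falls off the work surface, if the arm or the gripper's body presses on something with over 40 N, if the wrist force passes 120 N, or if a joint passes its speed limit or range.

### The arm

A 6-joint arm with a two-finger parallel gripper is mounted at the origin on a cart in front of the work surface, level with it; the furniture and walls round the work are solid. World frame = base frame: x ahead of the robot, y to its left, z up, the work surface at z = 0. Lengths are in mm, angles in rad, forces in N, time in s.
With the tool pointing down it reaches from about 350 to 975 mm from the base axis. Payload 7.1 kg.
Tool frame: the origin (TCP) lies midway between the tips of the shut fingers; the grasp point (between the pads) lies ctrl.grip_point_offset behind it (ctrl.grip_point_offset is the distance from the TCP to the grasp point, in mm); z points along the fingers, y is the line along which they close (so a half turn about z gives the same grasp; the last joint's range is limited). The gripper opens to 88 mm and grips with 3 to 60 N. Pads are 20 mm wide; open, the fingers measure 115 mm over their backs; the gripper's body (75 mm by 178 mm) begins 61 mm behind the grasp point.
Start: joints at [1.215, 0.423, 1.63, -0, 1.089, -0.019], TCP at [206.511, 589.88, 222.675] pointing down, gripper open.
Joint ranges: [-3, 3], [-0.9, 2.11], [0.09, 2.58], [-1.31, 4.45], [0.11, 2.69], [-2.54, 2.54]. Speed limits (rad/s): [2.39, 2.39, 3.01, 3.14, 3.14, 3.14].

### API

Orientations are given as a rotation vector (axis times angle).
In Python, from workcell import ctrl gives the robot as it stands.
- The arm moves only by the tool apply_moves, never from a script. Its argument "targets" is a list of rows, each an object of numbers: "tx", "ty", "tz": the shift along the world's x, y, z in m; "spin": the turn about the world's z in degrees. In form: [{"tx": .., "ty": .., "tz": .., "spin": ..}, ...]. A call has exactly 8 rows; each row is the pose to reach, as a shift and turn from the pose commanded when the call began; what a row does not reach only later rows make up. A row lasts 1/10 s, in which the tool goes at most 50 mm and 8.59 degrees, less where a joint would pass 70% of its speed; a pose out of reach is approached as far as the arm can. A call with a gripper value outside its range is refused whole. "gripper" is the closure, from -1 (fully open) to 1 (shut), set as the call begins (left out, the last holds). The fingers move at their own pace and stop on an object; the grip force is fixed at half the most. Time passes only in rows, so rows that repeat a pose let the fingers close, or fill a call up. It gives the time, the measured TCP pose, the force, the opening and the grip force at its end, in the units of the state.
- ctrl.get_obs(): the state, without advancing time (a new reading comes with each control period).
- ctrl.get_image(name): name is "scene" or "top"; returns the picture (400x640x3 uint8, red, green, blue); there is no depth.
- ctrl.get_calibration(name): a dict with "fov_y" (degrees; the focal length in pixels is half the picture's height over the tangent of half this angle, whatever the lens; pixels are square), "cx", "cy" (the principal point, pixels), "rvec" (rotation vector, rad) and "tvec" (3), from world to camera coordinates, as OpenCV has them. Camera axes: x right, y down, z forward; pixel columns grow to the right and rows downward; lengths in mm; the calibration is good to about 2 mm. A picture is of the moment at which its call begins. get_calibration takes no time and is no camera call.
- ctrl.close_job(): hands the job in; it is judged then, once.
Trained networks look in the newest picture that a camera, given by its name, has taken for a name from the list of things; names that differ only in an ending like _2 or _b are one class to them, and where a whole thing is asked for, a point or a joint stands for the part that bears it (a point fixed in the world has none). Each returns a list of dicts, best first, with "score" (0 to 1); they miss things now and then, are a little off and sometimes report something else, mostly with a low value. They report only what shows in the picture. A call takes as long as a camera call.
- ctrl.outline_of(name, camera): "pixels" (400x640 bool, what is visible of it) and "box" ([left, top, right, bottom] in pixels, round what is visible of it).
- ctrl.pinpoint(name, camera): "uv" ([column, row] in pixels: a listed point, or the origin of a listed thing).
The state is a dict: "t": time; "qpos": joint angles; "qvel": joint speeds; "joint_torque": joint torques, N m; "ee_pos": TCP position; "orientation": TCP orientation; "ft_force": force on the tool from outside, world axes, zero at the start; "moment": the same for the moment, N m; "width": finger opening in mm; "grasp_force": force on a finger pad.
Only numpy, scipy, OpenCV 4.12 (cv2) and the standard library are available. Lean on these libraries where they do the work, as an engineer would, in place of code of your own. Each camera call takes 0.05 s, during which the arm holds its last target. There are 200 camera calls.

## Working session

There is one attempt and no reset: what is moved stays moved. The work goes in short steps, Python scripts to look and compute and a tool call to move; the robot and the scene stay as the last step left them, time stands still between calls to the robot, and variables do not carry over. Pictures are saved under pics/ and viewed, at most 10 in all, crops included, and the job is handed in when it is done.

Besides the shell and the picture viewer there is one more tool, called after "Call:" as a command line: name --argument value ..., lists and objects as JSON in quotes. apply_moves: Moves the arm, as the interface text tells. Its arguments: {"type":"object","properties":{"targets":{"type":"array"},"gripper":{"type":"number"}},"required":["targets"]}

```bash
mkdir -p pics; ls; cat > h.py <<'E'
import numpy as np,cv2
from workcell import ctrl
def cal(n):
    c=ctrl.get_calibration(n);f=200/np.tan(np.radians(c['fov_y'])/2)
    K=np.array([[f,0,c['cx']],[0,f,c['cy']],[0,0,1]]);return K,np.array(c['rvec'],float),np.array(c['tvec'],float)
def proj(n,P):
    K,r,t=cal(n);return cv2.projectPoints(np.array(P,float).reshape(-1,3),r,t,K,None)[0].reshape(-1,2)
def ray(n,uv):
    K,r,t=cal(n);R=cv2.Rodrigues(r)[0];d=R.T@np.linalg.inv(K)@np.array([uv[0],uv[1],1.]);return -R.T@t,d/np.linalg.norm(d)
def atz(n,uv,z):
    o,d=ray(n,uv);return o+d*(z-o[2])/d[2]
def tri(a,b):
    (o1,d1),(o2,d2)=ray('scene',a),ray('top',b)
    A=np.array([d1,-d2]).T;s=np.linalg.lstsq(A,o2-o1,rcond=None)[0];p,q=o1+s[0]*d1,o2+s[1]*d2
    return (p+q)/2,np.linalg.norm(p-q)
def snap(n,fn=None):
    im=ctrl.get_image(n)
    if fn: cv2.imwrite('pics/'+fn,im[:,:,::-1])
    return im
E
python3 - <<'E'
from h import *
o=ctrl.get_obs();print(o,ctrl.grip_point_offset)
ims=[snap('scene'),snap('top')]
cv2.imwrite('pics/a.png',ims[0][:,:,::-1]);cv2.imwrite('pics/b.png',ims[1][:,:,::-1])
for n in ['scene','top']:
    print(n,cal(n)[0][0,0],ray(n,[320,200]))
Z=dict(part=71,sine_table=0,dust_cap=62,tray=0,probe=15,probe_stand=0,gear=0,tall_block=0,low_block=0)
for k,z in Z.items():
    r={}
    for n in ['scene','top']:
        l=ctrl.pinpoint(k,n)[:2]
        for d in l: print(k,n,np.round(d['uv'],1),round(d['score'],2),atz(n,d['uv'],z).round(1))
        if l:r[n]=l[0]['uv']
    if len(r)==2:p,e=tri(r['scene'],r['top']);print('   tri',p.round(1),round(e,1))
E
```

```text
pics
{'t': 0.0, 'qpos': array([ 1.21500098e+00,  4.23815085e-01,  1.63069146e+00, -1.94171955e-05,
        1.08862041e+00, -1.89831548e-02]), 'qvel': array([-0.00279001,  0.00101985,  0.00056801, -0.00079976, -0.00099663,
        0.00016874]), 'joint_torque': array([ 3.72609036e-03, -5.44633126e+01, -2.73659617e+01,  6.46302430e-02,
        2.26467516e-02, -1.27993844e-04]), 'ee_pos': array([206.32416883, 589.36400722, 221.91721494]), 'orientation': array([-5.26506945e-01, -3.09688545e+00,  2.37272570e-03]), 'ft_force': array([-0.27159911,  0.88146853,  0.37977622]), 'moment': array([ 0.00802293,  0.00468436, -0.02247071]), 'grasp_force': 0.0, 'width': 87.87096334559747} 18.700000000000003
scene 478.9633193481343 (array([ 211.72976417, -767.34944059,  623.37568786]), array([ 0.34675704,  0.75671056, -0.55420997]))
top 463.7293472934868 (array([ 484.86593306,   -6.3900158 , 1139.6588423 ]), array([ 0.09015545, -0.01678665, -0.99578622]))
part scene [320.  197.1] 0.84 [561.9  -3.1  71. ]
part top [306.3 207.3] 0.68 [564.2   7.   71. ]
   tri [565.5   6.8  64. ] 1.7
sine_table scene [32
[... 549 characters left out ...]
6 [ 472.5 -238.3   15. ]
   tri [ 468.4 -236.3   16.3] 8.9
probe_stand scene [320.2 311.8] 0.7 [ 456.7 -234.6    0. ]
probe_stand top [408.8 251.9] 0.65 [ 464.1 -244.8    0. ]
probe_stand top [405.3 249.2] 0.35 [ 470.5 -236.2    0. ]
   tri [ 459.3 -241.5    6.1] 10.6
gear scene [325.9 307.7] 0.54 [ 469.7 -230.1    0. ]
gear top [335.5 157. ] 0.61 [696.1 -62.6   0. ]
gear top [302.3 156.3] 0.39 [696.5  20.    0. ]
   tri [ 649.3  -51.4 -215.1] 175.6
tall_block top [303.7 158.6] 0.64 [690.8  16.5   0. ]
tall_block top [306.9 208.2] 0.25 [567.2   6.4   0. ]
low_block scene [321.1 175.8] 0.43 [650.4 183.6   0. ]
low_block top [233.8 174.7] 0.62 [647.5 188.8   0. ]
   tri [650.  188.4  -2.7] 4.7
```

View pics/a.png

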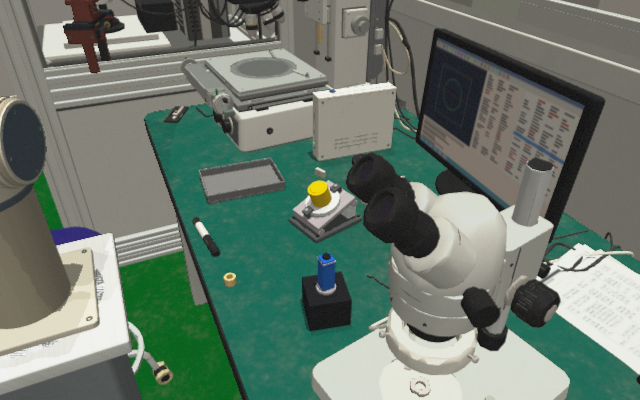

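View pics/b.png

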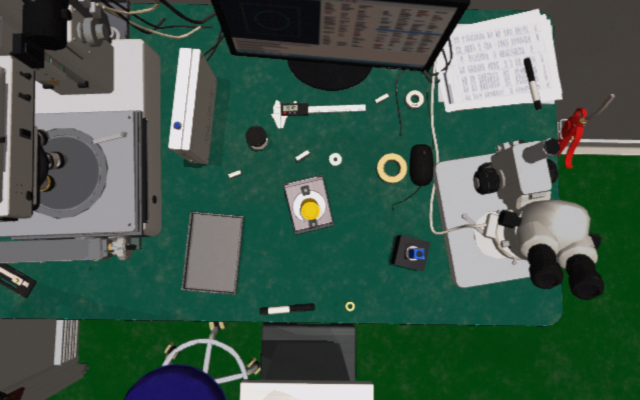

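The scene view shows the tray at (242,180), the yellow cap on the part at (319,193) and the blue probe in its stand at (326,290). In the top view the cap is at (310,210), the stand at (410,252) and the tray at (213,252). Next I'll fit silhouettes for accuracy.

```bash
cat > fit.py <<'E'
from h import *
from scipy.optimize import minimize
th=np.linspace(0,2*np.pi,48,endpoint=False)
def rot(yaw,tilt=0):
    # z axis = outward normal leaning to -x' ; x' up slope at yaw
    c,s=np.cos(yaw),np.sin(yaw);Rz=np.array([[c,-s,0],[s,c,0],[0,0,1]])
    ct,st=np.cos(tilt),np.sin(tilt);return Rz@np.array([[ct,0,-st],[0,1,0],[st,0,ct]])
def cyl(r,z0,z1): return np.array([[r*np.cos(a),r*np.sin(a),z] for z in(z0,z1) for a in th])
def box(a,b,z0,z1): return np.array([[x,y,z] for x in(-a/2,a/2) for y in(-b/2,b/2) for z in(z0,z1)])
def hullmask(n,P,S=8):
    uv=proj(n,P);h=cv2.convexHull(uv.astype(np.float32)).reshape(-1,2)
    m=np.zeros((400*S//2,640*S//2),np.uint8);return h
def cost(h,mask,S=6,pad=25):
    ys,xs=np.nonzero(mask);x0,y0,x1,y1=xs.min()-pad,ys.min()-pad,xs.max()+pad,ys.max()+pad
    x0,y0=max(x0,0),max(y0,0)
    big=cv2.resize(mask[y0:y1,x0:x1].astype(np.uint8),None,fx=S,fy=S,interpolation=cv2.INTER_NEAREST)
    m=np.zeros_like(big);cv2.fillConvexPoly(m,np.round(((h-[x0,y0]+.5)*S-.5)*16).astype(np.int32),1,shift=4)
    return 1-(m&big).sum()/max((m|big).sum(),1)
def fit(masks,model,p0,step):
    f=lambda p:sum(cost(hullmask(n,model(p)),m) for n,m in masks.items())
    best=None
    for k in range(3):
        p=np.array(p0) if best is None else best.x
        r=minimize(f,p,method='Nelder-Mead',options=dict(initial_simplex=np.vstack([p]+[p+np.eye(len(p))[i]*step[i]*(1 if k%2==0 else -.5) for i in range(len(p))]),xatol=.02,fatol=1e-4,maxiter=300));best=r
    return best.x,best.fun
def hsv(im,lo,hi,roi):
    m=cv2.inRange(cv2.cvtColor(im,cv2.COLOR_RGB2HSV),lo,hi)>0
    z=np.zeros_like(m);a,b,c,d=roi;z[b:d,a:c]=m[b:d,a:c]
    k,l,s,_=cv2.connectedComponentsWithStats(z.astype(np.uint8));return l==1+np.argmax(s[1:,4])
E
python3 - <<'E'
from fit import *
I={'scene':cv2.imread('pics/a.png')[:,:,::-1].copy(),'top':cv2.imread('pics/b.png')[:,:,::-1].copy()}
Y={'scene':hsv(I['scene'],(20,120,60),(35,255,255),(290,160,350,230)),'top':hsv(I['top'],(20,120,60),(35,255,255),(285,180,335,235))}
B={'scene':hsv(I['scene'],(100,120,40),(125,255,255),(305,240,350,305)),'top':hsv(I['top'],(100,120,40),(125,255,255),(390,235,430,270))}
print({k:v.sum() for k,v in Y.items()},{k:v.sum() for k,v in B.items()})
N=lambda p:np.array([p[0],p[1],61.6])+cyl(21.5,0,38)@rot(p[2],.349).T
for sub in (['scene','top'],['scene'],['top']): print('cap',sub,fit({k:Y[k] for k in sub},N,[565,0,0.1],[6,6,.2]))
G=lambda p:np.array([p[0],p[1],15])+box(22,22,50,112)@rot(p[2]).T
for y0 in(0,.4,-.4):print('probe',fit(B,G,[468,-237,y0],[6,6,.2]))
for k in['scene','top']: print(k,fit({k:B[k]},G,[468,-237,0.],[6,6,.2]))
for n in['top','scene']:
  for k,z,zt in(('tray',26,26),('probe_stand',60,60),('sine_table',0,60),('part',65,65)):
    l=ctrl.outline_of(k,n)
    if l:
        c=cv2.convexHull(np.argwhere(l[0]['pixels'])[:,::-1].astype(np.float32)).reshape(-1,2)
        q=np.array([atz(n,u,z)[:2] for u in c],np.float32);print(n,k,round(l[0]['score'],2),cv2.minAreaRect(q) if n=='top' else '',l[0]['box'])
# crops
a=cv2.resize(I['top'][165:245,270:350],None,fx=5,fy=5,interpolation=cv2.INTER_CUBIC);b=cv2.resize(I['scene'][160:240,280:360],None,fx=5,fy=5,interpolation=cv2.INTER_CUBIC)
cv2.imwrite('pics/c.png',np.hstack([a,b])[:,:,::-1])
E
```

```text
{'scene': np.int64(471), 'top': np.int64(323)} {'scene': np.int64(506), 'top': np.int64(126)}
cap ['scene', 'top'] (array([5.66540963e+02, 1.46715189e+00, 2.90901086e-01]), np.float64(0.17597333551308447))
cap ['scene'] (array([5.67127970e+02, 1.44350486e+00, 2.47231863e-01]), np.float64(0.06960110041265477))
cap ['top'] (array([5.66076354e+02, 5.72439482e-01, 2.15252804e-01]), np.float64(0.09722870932586014))
probe (array([ 4.63201009e+02, -2.41509357e+02, -7.20733954e-02]), np.float64(0.4747717920108777))
probe (array([ 463.45489226, -242.25010149,    0.84064467]), np.float64(0.6167554318209437))
probe (array([ 4.63179039e+02, -2.41532558e+02, -7.26708962e-02]), np.float64(0.4747976062706871))
scene (array([ 4.63801151e+02, -2.40818476e+02, -1.55633498e-01]), np.float64(0.18788910287992122))Traceback (most recent call last):
  File "<stdin>", line 10, in <module>
  File "fit.py", line 24, in fit
    r=minimize(f,p,method='Nelder-Mead',options=dict(initial_simplex=np.vstack([p]+[p+np.eye(len(p))[i]*step[i]*(1 if k%2==0 else -.5) for i in range(len(p))]),xatol=.02,fatol=1e-4,maxiter=
[... 256 characters left out ...]
cost(hullmask(n,model(p)),m) for n,m in masks.items())
               ~~~^^^^^^^^^^^^^^^^^^^^^^^^^^^^^^^^^^^^^^^^^^^^^^^^^^^^^^^
  File "fit.py", line 20, in <genexpr>
    f=lambda p:sum(cost(hullmask(n,model(p)),m) for n,m in masks.items())
                        ~~~~~~~~^^^^^^^^^^^^
  File "fit.py", line 11, in hullmask
    uv=proj(n,P);h=cv2.convexHull(uv.astype(np.float32)).reshape(-1,2)
  File "h.py", line 7, in proj
    K,r,t=cal(n);return cv2.projectPoints(np.array(P,float).reshape(-1,3),r,t,K,None)[0].reshape(-1,2)
          ~~~^^^
  File "h.py", line 4, in cal
    c=ctrl.get_calibration(n);f=200/np.tan(np.radians(c['fov_y'])/2)
ValueError: time passes only in moves, steps and waits
```

```bash
sed -i 's/^def cal(n):/import functools\n@functools.cache\ndef cal(n):/' h.py
python3 - <<'E'
from fit import *
I={'scene':cv2.imread('pics/a.png')[:,:,::-1].copy(),'top':cv2.imread('pics/b.png')[:,:,::-1].copy()}
def hull(m):
    c=cv2.convexHull(np.argwhere(m)[:,::-1].astype(np.int32));z=np.zeros(m.shape,np.uint8);cv2.fillConvexPoly(z,c,1);return z>0
B={'scene':hull(hsv(I['scene'],(100,120,40),(125,255,255),(305,240,350,305))),'top':hull(hsv(I['top'],(100,120,40),(125,255,255),(390,235,430,270)))}
G=lambda p:np.array([p[0],p[1],15])+box(22,22,50,112)@rot(p[2]).T
for s in(['scene','top'],['scene'],['top']):
  for y0 in(0,.5):print('probe',s,fit({k:B[k] for k in s},G,[465,-240,y0],[6,6,.2]))
for n in['top']:
  for k,z in(('tray',26),('probe_stand',60),('sine_table',0),('part',65)):
    l=ctrl.outline_of(k,n)
    if l:
        c=cv2.convexHull(np.argwhere(l[0]['pixels'])[:,::-1].astype(np.float32)).reshape(-1,2)
        q=np.array([atz(n,u,z)[:2] for u in c],np.float32);print(n,k,round(l[0]['score'],2),cv2.minAreaRect(q),l[0]['box'])
f=lambda im,x,y:cv2.resize(im[y:y+60,x:x+80],None,fx=5,fy=5,interpolation=cv2.INTER_CUBIC)
cv2.imwrite('pics/c.png',np.vstack([np.hstack([f(I['top'],270,175),f(I['scene'],285,175)]),np.hstack([f(I['top'],370,222),f(I['scene'],290,245)])])[:,:,::-1])
E
```

```text
probe ['scene', 'top'] (array([ 4.63047729e+02, -2.41459219e+02, -5.50134218e-02]), np.float64(0.19866580601841166))
probe ['scene', 'top'] (array([ 463.44010572, -242.30476538,    0.8418601 ]), np.float64(0.3459019122897591))
probe ['scene'] (array([ 4.63871729e+02, -2.40753743e+02, -1.46430181e-01]), np.float64(0.050988971737286226))
probe ['scene'] (array([ 464.10269656, -240.79608674,    0.83530463]), np.float64(0.09184880206736457))
probe ['top'] (array([ 4.62334211e+02, -2.41608497e+02, -3.91672289e-03]), np.float64(0.106137066579847))
probe ['top'] (array([ 4.62336253e+02, -2.41555588e+02, -2.52920751e-03]), np.float64(0.10610252237591533))
top tray 0.74 ((456.28997802734375, 230.19825744628906), (129.8151092529297, 186.9632568359375), 85.82160186767578) [180.6, 210.5, 244.2, 294.7]
top probe_stand 0.64 ((464.2140808105469, -234.05348205566406), (80.68162536621094, 70.80066680908203), 77.01890563964844) [390.9, 234.9, 427.2, 271.8]
top sine_table 0.74 ((577.839111328125, 5.326377868652344), (131.79483032226562, 102.73556518554688), 14.463181495666504) [279.8, 173.5, 334.3, 238.1]
top part 0.64 ((571.5213623046875, 3.0445938110351562), (105.1402359008789, 88.85092163085938), 13.855567932128906) [284.4, 180.8, 333.0, 231.5]
```

View pics/c.png

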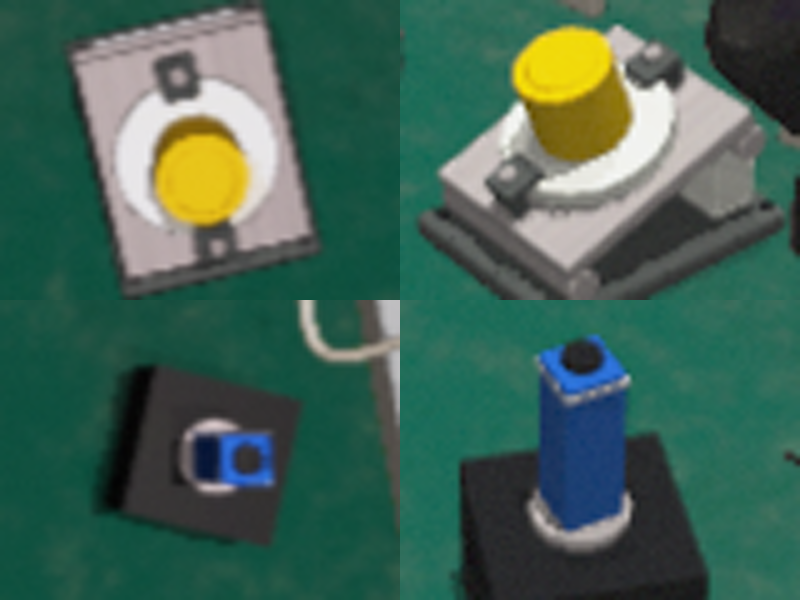

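Part yaw is about 14.4°, the cap mouth centre is about (566.5, 1.5, 61.6), the probe is about (463, -241) at yaw -2°, and the tray is (456, 230). The crops confirm the 14° table yaw and that the probe's square faces run nearly along the world axes. Moving now.

Call:
apply_moves --targets '[{"tx":0.004,"ty":-0.045,"tz":0,"spin":4.2},{"tx":0.01,"ty":-0.09,"tz":0,"spin":8.4},{"tx":0.018,"ty":-0.135,"tz":0,"spin":12.6},{"tx":0.03,"ty":-0.178,"tz":0,"spin":16.8},{"tx":0.05,"ty":-0.22,"tz":0,"spin":21},{"tx":0.075,"ty":-0.262,"tz":0,"spin":25.2},{"tx":0.1,"ty":-0.302,"tz":0,"spin":29.4},{"tx":0.128,"ty":-0.342,"tz":0,"spin":33.7}]' --gripper -1

```text
t: 2.0
ee_pos: [335.0, 246.3, 223.1]
orientation: [-0.4, 3.115, 0.001]
ft_force: [1.1, 1.1, 1.0]
width: 87.7
grasp_force: 0.0
```

Call:
apply_moves --targets '[{"tx":0.032,"ty":-0.0355,"tz":0,"spin":0},{"tx":0.064,"ty":-0.071,"tz":0,"spin":0},{"tx":0.096,"ty":-0.1065,"tz":-0.005,"spin":0},{"tx":0.128,"ty":-0.142,"tz":-0.015,"spin":0},{"tx":0.16,"ty":-0.1775,"tz":-0.03,"spin":0},{"tx":0.192,"ty":-0.213,"tz":-0.045,"spin":0},{"tx":0.2245,"ty":-0.2485,"tz":-0.055,"spin":0},{"tx":0.2245,"ty":-0.2485,"tz":-0.06,"spin":0}]'

```text
t: 2.8
ee_pos: [562.6, -4.5, 162.0]
orientation: [-0.387, 3.115, -0.002]
ft_force: [0.8, 1.0, -0.9]
width: 87.8
grasp_force: 0.0
```

```bash
python3 - <<'E'
from h import *
a=snap('scene');b=snap('top');o=ctrl.get_obs();print(o['ee_pos'],o['t'],o['qvel'].round(3))
f=lambda im,x,y:cv2.resize(im[y:y+120,x:x+100],None,fx=4,fy=4,interpolation=cv2.INTER_CUBIC)
cv2.imwrite('pics/d.png',np.hstack([f(a,270,110),f(b,260,140)])[:,:,::-1])
E
```

```text
[558.60890681  -1.47255537 161.54888169] 2.9 [ 0.034 -0.035  0.024  0.003  0.013  0.005]
```

View pics/d.png

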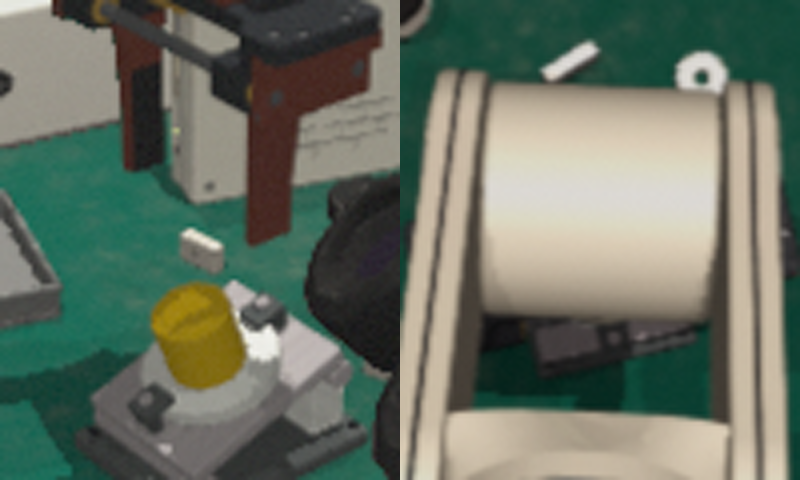

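The scene crop shows the fingers straddling the cap, tips at about (145,168) and (270,240) with the cap at (195,330) between them. I'll descend and close.

Call:
apply_moves --targets '[{"tx":0,"ty":0,"tz":-0.03,"spin":0},{"tx":0,"ty":0,"tz":-0.055,"spin":0},{"tx":0,"ty":0,"tz":-0.075,"spin":0},{"tx":0,"ty":0,"tz":-0.085,"spin":0},{"tx":0,"ty":0,"tz":-0.088,"spin":0},{"tx":0,"ty":0,"tz":-0.088,"spin":0},{"tx":0,"ty":0,"tz":-0.088,"spin":0},{"tx":0,"ty":0,"tz":-0.088,"spin":0}]'

```text
t: 3.7
ee_pos: [559.7, -0.5, 75.7]
orientation: [-0.394, 3.115, -0.0]
ft_force: [0.3, 1.2, 0.4]
width: 87.7
grasp_force: 0.0
```

Call:
apply_moves --targets '[{"tx":0,"ty":0,"tz":0,"spin":0},{"tx":0,"ty":0,"tz":0,"spin":0},{"tx":0,"ty":0,"tz":0,"spin":0},{"tx":0,"ty":0,"tz":0,"spin":0},{"tx":0,"ty":0,"tz":0,"spin":0},{"tx":0,"ty":0,"tz":0,"spin":0},{"tx":0,"ty":0,"tz":0,"spin":0},{"tx":0,"ty":0,"tz":0,"spin":0}]' --gripper 1

```text
t: 4.5
ee_pos: [558.9, -0.6, 74.6]
orientation: [0.394, -3.117, -0.0]
ft_force: [0.1, 0.8, -0.2]
width: 43.0
grasp_force: 30.0
```

Call:
apply_moves --targets '[{"tx":-0.0033,"ty":-0.0008,"tz":0.0094,"spin":0},{"tx":-0.0066,"ty":-0.0017,"tz":0.0188,"spin":0},{"tx":-0.012,"ty":0.0,"tz":0.04,"spin":0},{"tx":-0.022,"ty":0.02,"tz":0.055,"spin":0},{"tx":-0.038,"ty":0.06,"tz":0.055,"spin":0},{"tx":-0.056,"ty":0.104,"tz":0.055,"spin":0},{"tx":-0.074,"ty":0.148,"tz":0.05,"spin":0},{"tx":-0.09,"ty":0.192,"tz":0.04,"spin":0}]'

```text
t: 5.3
ee_pos: [468.7, 192.9, 116.2]
orientation: [-0.392, 3.114, 0.001]
ft_force: [1.2, 0.9, -0.7]
width: 42.6
grasp_force: 30.0
```

Call:
apply_moves --targets '[{"tx":-0.013,"ty":0.037,"tz":-0.01,"spin":0},{"tx":-0.013,"ty":0.037,"tz":-0.025,"spin":0},{"tx":-0.013,"ty":0.037,"tz":-0.04,"spin":0},{"tx":-0.013,"ty":0.037,"tz":-0.055,"spin":0},{"tx":-0.013,"ty":0.037,"tz":-0.068,"spin":0},{"tx":-0.013,"ty":0.037,"tz":-0.078,"spin":0},{"tx":-0.013,"ty":0.037,"tz":-0.084,"spin":0},{"tx":-0.013,"ty":0.037,"tz":-0.086,"spin":0}]'

```text
t: 6.1
ee_pos: [455.9, 228.2, 28.3]
orientation: [0.393, -3.116, 0.0]
ft_force: [-0.2, 0.7, -0.9]
width: 42.8
grasp_force: 30.0
```

Call:
apply_moves --targets '[{"tx":0,"ty":0,"tz":-0.001,"spin":0},{"tx":0,"ty":0,"tz":-0.002,"spin":0},{"tx":0,"ty":0,"tz":-0.003,"spin":0},{"tx":0,"ty":0,"tz":-0.004,"spin":0},{"tx":0,"ty":0,"tz":-0.005,"spin":0},{"tx":0,"ty":0,"tz":-0.006,"spin":0},{"tx":0,"ty":0,"tz":-0.006,"spin":0},{"tx":0,"ty":0,"tz":-0.006,"spin":0}]'

```text
t: 6.9
ee_pos: [458.0, 229.1, 24.4]
orientation: [-0.394, 3.113, 0.002]
ft_force: [0.4, -0.9, 13.4]
width: 43.0
grasp_force: 30.0
```

Call:
apply_moves --targets '[{"tx":0,"ty":0,"tz":0,"spin":0},{"tx":0,"ty":0,"tz":0,"spin":0},{"tx":0,"ty":0,"tz":0,"spin":0},{"tx":0,"ty":0,"tz":0,"spin":0},{"tx":0,"ty":0,"tz":0.02,"spin":0},{"tx":0,"ty":0,"tz":0.05,"spin":0},{"tx":0,"ty":0,"tz":0.09,"spin":0},{"tx":-0.005,"ty":-0.02,"tz":0.13,"spin":0}]' --gripper -0.4

```text
t: 7.7
ee_pos: [451.4, 209.4, 153.8]
orientation: [-0.396, 3.116, 0.0]
ft_force: [0.9, 0.2, -0.1]
width: 61.4
grasp_force: 0.0
```

Call:
apply_moves --targets '[{"tx":0,"ty":-0.045,"tz":0,"spin":-2},{"tx":0,"ty":-0.09,"tz":0.01,"spin":-4},{"tx":0,"ty":-0.135,"tz":0.02,"spin":-6},{"tx":0,"ty":-0.18,"tz":0.03,"spin":-8},{"tx":0,"ty":-0.225,"tz":0.04,"spin":-10},{"tx":0,"ty":-0.27,"tz":0.05,"spin":-12},{"tx":0,"ty":-0.315,"tz":0.05,"spin":-14},{"tx":0,"ty":-0.36,"tz":0.05,"spin":-16.4}]'

```text
t: 8.5
ee_pos: [450.7, -153.5, 203.0]
orientation: [0.057, 3.14, -0.0]
ft_force: [0.5, -0.5, -0.8]
width: 61.3
grasp_force: 0.0
```

```bash
python3 - <<'E'
from fit import *
a=snap('scene');b=snap('top');o=ctrl.get_obs();print(o['ee_pos'],o['t'],o['ft_force'])
print([ctrl.pinpoint('part',n)[:1] for n in('scene','top')])
for n,im in(('scene',a),('top',b)):
    h=cv2.cvtColor(im,cv2.COLOR_RGB2HSV);m=((h[...,0]<8)|(h[...,0]>172))&(h[...,1]>110)&(h[...,2]>60);z=np.zeros_like(m);z[170:235,285:350]=m[170:235,285:350]
    p=np.argwhere(z)
    if len(p): u=p.mean(0)[::-1];print(n,len(p),u,atz(n,u,71))
f=lambda im,x,y:cv2.resize(im[y:y+100,x:x+100],None,fx=4,fy=4,interpolation=cv2.INTER_CUBIC)
cv2.imwrite('pics/e.png',np.vstack([np.hstack([f(a,190,140),f(b,165,200)])])[:,:,::-1])
E
```

```text
[ 451.11459704 -155.94153538  202.85147679] 8.6 [-0.04877579  0.77667879 -0.17627047]
[[{'uv': [319.9, 195.8], 'score': 0.74}], [{'uv': [306.4, 204.0], 'score': 0.33}]]
scene 488 [303.25       184.68647541] [549.09653081  56.90539395  71.        ]
top 11 [309.09090909 207.36363636] [5.64126487e+02 5.47578900e-01 7.10000000e+01]
```

View pics/e.png

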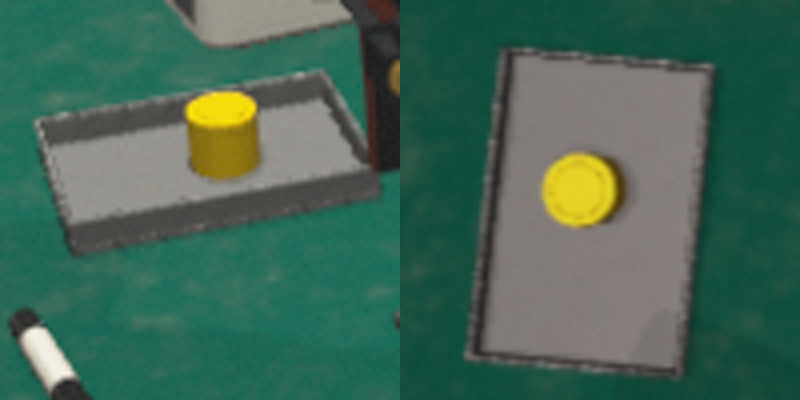

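The cap stands upright, mouth-down, in the tray: scene crop (222,135), top crop (580,190). Now I'll fetch the probe.

Call:
apply_moves --targets '[{"tx":0.006,"ty":-0.045,"tz":0,"spin":0},{"tx":0.012,"ty":-0.0895,"tz":0,"spin":0},{"tx":0.012,"ty":-0.0895,"tz":-0.005,"spin":0},{"tx":0.012,"ty":-0.0895,"tz":-0.02,"spin":0},{"tx":0.012,"ty":-0.0895,"tz":-0.04,"spin":0},{"tx":0.012,"ty":-0.0895,"tz":-0.055,"spin":0},{"tx":0.012,"ty":-0.0895,"tz":-0.06,"spin":0},{"tx":0.012,"ty":-0.0895,"tz":-0.06,"spin":0}]'

```text
t: 9.5
ee_pos: [462.6, -239.4, 141.9]
orientation: [-0.052, -3.139, -0.002]
ft_force: [0.1, 0.2, -0.2]
width: 61.3
grasp_force: 0.0
```

```bash
python3 - <<'E'
from fit import *
a=snap('scene');b=snap('top');o=ctrl.get_obs();print(o['ee_pos'],o['t'],o['ft_force'])
for n,im in(('scene',a),('top',b)):
    h=cv2.cvtColor(im,cv2.COLOR_RGB2HSV);m=((h[...,0]<8)|(h[...,0]>172))&(h[...,1]>110)&(h[...,2]>60);z=np.zeros_like(m);z[180:215,300:340]=m[180:215,300:340]
    p=np.argwhere(z)
    if len(p): u=p.mean(0)[::-1];print(n,len(p),u,atz(n,u,71))
f=lambda im,x,y:cv2.resize(im[y:y+100,x:x+100],None,fx=4,fy=4,interpolation=cv2.INTER_CUBIC)
cv2.imwrite('pics/f.png',np.vstack([np.hstack([f(a,280,220),f(a,280,150)])])[:,:,::-1])
E
```

```text
[ 463.3983222  -240.38374538  143.12440414] 9.6 [-0.35368948 -0.70378872  0.29163958]
scene 516 [324.96511628 190.30620155] [582.64502656  16.60307907  71.        ]
top 11 [309.09090909 207.36363636] [5.64126487e+02 5.47578900e-01 7.10000000e+01]
```

View pics/f.png

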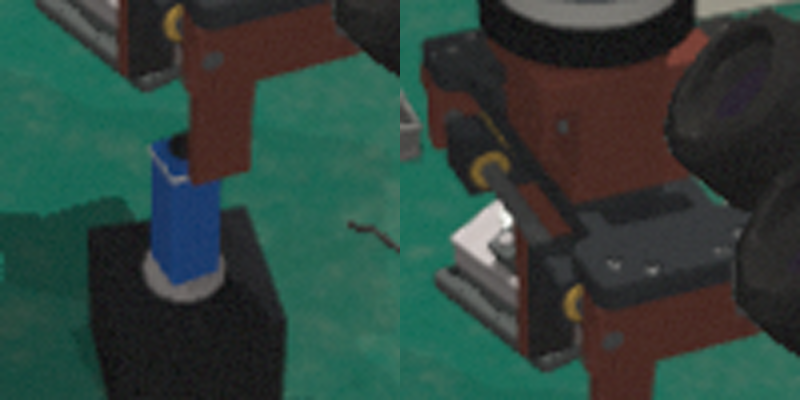

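The fingers sit on either side of the probe (grip centre at crop (185,215)), lined up. I'll descend and close.

Call:
apply_moves --targets '[{"tx":0,"ty":-0.0005,"tz":-0.02,"spin":0},{"tx":0,"ty":-0.0005,"tz":-0.04,"spin":0},{"tx":0,"ty":-0.0005,"tz":-0.055,"spin":0},{"tx":0,"ty":-0.0005,"tz":-0.062,"spin":0},{"tx":0,"ty":-0.0005,"tz":-0.064,"spin":0},{"tx":0,"ty":-0.0005,"tz":-0.064,"spin":0},{"tx":0,"ty":-0.0005,"tz":-0.064,"spin":0},{"tx":0,"ty":-0.0005,"tz":-0.064,"spin":0}]'

```text
t: 10.4
ee_pos: [463.5, -241.9, 79.4]
orientation: [0.055, 3.14, -0.001]
ft_force: [-0.1, -0.5, 0.0]
width: 61.5
grasp_force: 0.0
```

Call:
apply_moves --targets '[{"tx":0,"ty":0,"tz":0,"spin":0},{"tx":0,"ty":0,"tz":0,"spin":0},{"tx":0,"ty":0,"tz":0,"spin":0},{"tx":0,"ty":0,"tz":0,"spin":0},{"tx":0,"ty":0,"tz":0,"spin":0},{"tx":0,"ty":0,"tz":0,"spin":0},{"tx":0,"ty":0,"tz":0,"spin":0},{"tx":0,"ty":0,"tz":0,"spin":0}]' --gripper 1

```text
t: 11.2
ee_pos: [463.0, -241.6, 78.7]
orientation: [-0.055, -3.141, -0.0]
ft_force: [0.7, 0.4, -0.3]
width: 21.9
grasp_force: 30.0
```

Call:
apply_moves --targets '[{"tx":0,"ty":0,"tz":0.008,"spin":0},{"tx":0,"ty":0,"tz":0.016,"spin":0},{"tx":0,"ty":0,"tz":0.022,"spin":0},{"tx":0,"ty":0,"tz":0.022,"spin":0},{"tx":-0.003,"ty":0,"tz":0.022,"spin":0},{"tx":-0.006,"ty":0,"tz":0.022,"spin":0},{"tx":-0.009,"ty":0,"tz":0.022,"spin":0},{"tx":-0.012,"ty":0,"tz":0.022,"spin":0}]'

```text
t: 12.0
ee_pos: [453.2, -241.9, 101.2]
orientation: [0.056, 3.136, -0.001]
ft_force: [8.0, 4.2, -1.7]
width: 21.6
grasp_force: 30.0
```

Call:
apply_moves --targets '[{"tx":-0.002,"ty":0,"tz":0,"spin":0},{"tx":-0.004,"ty":0,"tz":0,"spin":0},{"tx":-0.006,"ty":0,"tz":0,"spin":0},{"tx":-0.008,"ty":0,"tz":0,"spin":0},{"tx":-0.01,"ty":0,"tz":0,"spin":0},{"tx":-0.012,"ty":0,"tz":0,"spin":0},{"tx":-0.012,"ty":0,"tz":0,"spin":0},{"tx":-0.012,"ty":0,"tz":0,"spin":0}]'

```text
t: 12.8
ee_pos: [440.8, -241.7, 101.1]
orientation: [0.056, 3.137, -0.001]
ft_force: [6.2, 3.6, 0.1]
width: 21.7
grasp_force: 30.0
```

```bash
python3 - <<'E'
from fit import *
a=snap('scene');o=ctrl.get_obs();print(o['ee_pos'],o['t'],o['ft_force'],o['moment'])
print(ctrl.pinpoint('probe_tip','scene')[:1],ctrl.pinpoint('probe','scene')[:1])
f=lambda im,x,y:cv2.resize(im[y:y+100,x:x+100],None,fx=5,fy=5,interpolation=cv2.INTER_CUBIC)
cv2.imwrite('pics/g_scene.png',a[:,:,::-1]);cv2.imwrite('pics/g.png',f(a,265,210)[:,:,::-1])
E
```

```text
[ 440.74000734 -241.71652461  101.09653919] 12.85 [ 5.94996614  2.55125167 -0.50636258] [ 0.75275871 -1.39754575  0.05882869]
[] [{'uv': [327.8, 298.0], 'score': 0.54}]
```

View pics/g.png

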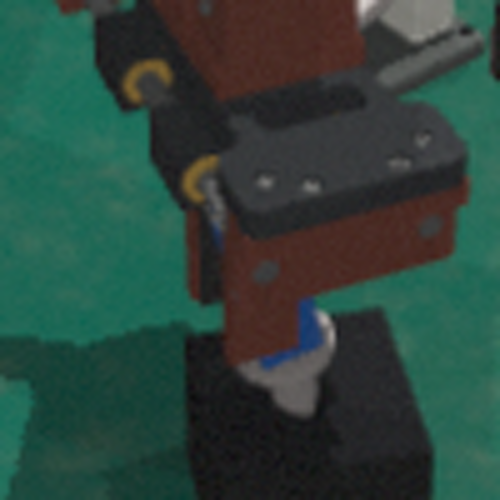

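The picture shows the probe tilted under the gripper, with the collar at (285,365) and the nose leaning against the hole edge at (297,400). I'll lift it out, turn it to the part's yaw and hover over the part.

Call:
apply_moves --targets '[{"tx":0.001,"ty":0,"tz":0.015,"spin":0},{"tx":0.003,"ty":0,"tz":0.035,"spin":0},{"tx":0.006,"ty":0.005,"tz":0.06,"spin":2.5},{"tx":0.02,"ty":0.045,"tz":0.08,"spin":5.5},{"tx":0.036,"ty":0.09,"tz":0.09,"spin":8},{"tx":0.054,"ty":0.135,"tz":0.09,"spin":11},{"tx":0.072,"ty":0.18,"tz":0.09,"spin":14},{"tx":0.088,"ty":0.215,"tz":0.09,"spin":16.4}]'

```text
t: 13.75
ee_pos: [526.9, -24.3, 190.5]
orientation: [0.398, -3.116, -0.0]
ft_force: [0.4, -0.9, -0.9]
width: 22.2
grasp_force: 30.0
```

Call:
apply_moves --targets '[{"tx":0.005,"ty":0.01,"tz":0,"spin":0},{"tx":0.01,"ty":0.02,"tz":0,"spin":0},{"tx":0.01,"ty":0.02,"tz":0,"spin":0},{"tx":0.01,"ty":0.02,"tz":0,"spin":0},{"tx":0.01,"ty":0.02,"tz":0,"spin":0},{"tx":0.01,"ty":0.02,"tz":0,"spin":0},{"tx":0.01,"ty":0.02,"tz":0,"spin":0},{"tx":0.01,"ty":0.02,"tz":0,"spin":0}]'

```text
t: 14.55
ee_pos: [536.9, -7.0, 190.8]
orientation: [-0.393, 3.117, -0.0]
ft_force: [-0.7, 0.6, -1.0]
width: 21.8
grasp_force: 30.0
```

```bash
python3 - <<'E'
from fit import *
a=snap('scene');o=ctrl.get_obs();print(o['ee_pos'],o['orientation'],o['t'],o['ft_force'])
print([ctrl.pinpoint('probe_tip',n)[:1] for n in('scene',)])
g=o['ee_pos']+[0,0,18.7];uv=proj('scene',g)[0];print(uv)
x0,y0=int(uv[0])-50,int(uv[1])-30
print(x0,y0)
b=snap('top');cv2.imwrite('pics/h_top.png',b[:,:,::-1]);cv2.imwrite('pics/h_scene.png',a[:,:,::-1]);cv2.imwrite('pics/h.png',cv2.resize(a[y0:y0+100,x0:x0+100],None,fx=6,fy=6,interpolation=cv2.INTER_CUBIC)[:,:,::-1])
E
```

```text
[536.93568121  -6.91369537 190.72398992] [-3.93049666e-01  3.11687702e+00 -5.49755962e-05] 14.6 [-0.39226194 -0.40469355 -0.84936603]
[[]]
[309.10351714 140.72388069]
259 110
```

View pics/h.png

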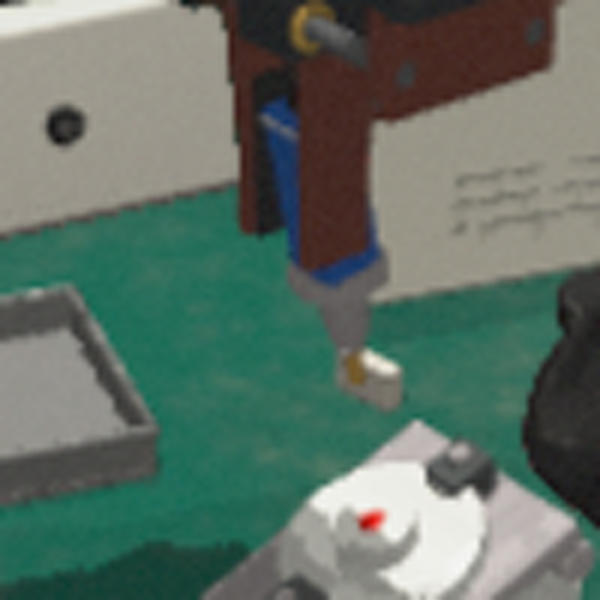

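The picture shows the probe tilted, its tip at about crop (356,383), and the red spot on the boss at crop (371,520), pixel (320.8,196.6). Next I'll fit the tilt numerically.

```bash
cat > tilt.py <<'E'
from fit import *
def measure(fn,ee,yaw,w=(0.5,2.5)):
    im=cv2.imread(fn)[:,:,::-1].copy();g=np.array(ee)+[0,0,18.7]
    h=cv2.cvtColor(im,cv2.COLOR_RGB2HSV).astype(int);H,S,V=h[...,0],h[...,1],h[...,2]
    c=proj('scene',g)[0];x0,y0=int(c[0])-22,int(c[1])-20;W,Hh=48,60
    blue=(H>100)&(H<128)&(S>110)&(V>40);green=(H>60)&(H<95)&(S>80);brass=(H>10)&(H<28)&(S>80)
    gray=(S<75)&(V>45)&(V<170)
    yy=np.arange(400)[:,None]*np.ones((1,640))
    probe=blue|((yy>c[1]+12)&(gray|brass))
    valid=blue|green|probe
    S_=4
    def model(p):
        th_,s,l=p;R=rot(yaw,th_);o=g-R[:,2]*s+rot(yaw)[:,0]*l
        m=np.zeros((Hh*S_,W*S_),np.uint8)
        for P in(cyl(3,1.5,16),cyl(1.5,0,16),cyl(8,16,45),cyl(17,45,50),box(22,22,50,112)):
            q=cv2.convexHull(proj('scene',o+P@R.T).astype(np.float32)).reshape(-1,2)
            cv2.fillConvexPoly(m,np.round(((q-[x0,y0]+.5)*S_-.5)*16).astype(np.int32),1,shift=4)
        return cv2.resize(m.astype(np.float32),(W,Hh),interpolation=cv2.INTER_AREA),o
    sl=np.s_[y0:y0+Hh,x0:x0+W];pm,va=probe[sl].astype(float),valid[sl]
    f=lambda p:(np.abs(model(p)[0]-pm)*va).sum()+ (p[2]/2)**2
    best=min((minimize(f,[t,82.4+d,0],method='Nelder-Mead',options=dict(initial_simplex=[[t,82.4+d,0],[t+.06,82.4+d,0],[t,86+d,0],[t,82.4+d,2]])) for t in(.25,.35,.45) for d in(-2,2)),key=lambda r:r.fun)
    prof=[round(min(minimize(lambda q:f([np.radians(t),*q]),[best.x[1],best.x[2]],method='Nelder-Mead',options=dict(initial_simplex=[[best.x[1],best.x[2]],[best.x[1]+3,best.x[2]],[best.x[1],best.x[2]+2]])).fun,99999) ,1) for t in range(12,29,2)]
    o=model(best.x)[1];print('theta',np.degrees(best.x[0]),'s,l',best.x[1:],'f',best.fun,'tip',o.round(1),proj('scene',o).round(1),prof)
    return best.x,model(best.x)[0],im[sl],pm,va
E
python3 - <<'E'
from tilt import *
x,m,crop,pm,va=measure('pics/h_scene.png',[536.94,-6.91,190.72],np.radians(14.4))
k=10;big=lambda a:cv2.resize(a,None,fx=k,fy=k,interpolation=cv2.INTER_NEAREST)
o=big(crop)[:,:,::-1].copy();e=cv2.Canny((big(m)*255).astype(np.uint8),50,150);e=(cv2.resize(m,None,fx=k,fy=k)>.5).astype(np.uint8);cs,_=cv2.findContours(e,0,1);cv2.drawContours(o,cs,-1,(0,255,255),1)
cl=np.zeros(crop.shape,np.uint8);cl[...,0]=va*120;cl[...,2]=pm*255
cv2.imwrite('pics/i.png',cv2.resize(np.hstack([o,big(cl)]),None,fx=.8,fy=.8))
im=cv2.imread('pics/h_scene.png')[:,:,::-1];h=cv2.cvtColor(im.copy(),cv2.COLOR_RGB2HSV);mm=((h[...,0]<6)|(h[...,0]>174))&(h[...,1]>130)&(h[...,2]>100);z=np.zeros_like(mm);z[188:206,310:332]=mm[188:206,310:332];p=np.argwhere(z);print(len(p),p.mean(0)[::-1],atz('scene',p.mean(0)[::-1],71))
for q in([564.1,.5,71],[563.3,.6,71]):print(proj('scene',q),proj('top',q))
E
```

```text
theta 11.95817949799903 s,l [85.17239517  6.77790365] f 167.23499447274176 tip [560.6  -0.8 126.1] [[319.  174.1]] [np.float64(167.4), np.float64(168.2), np.float64(172.9), np.float64(179.0), np.float64(189.0), np.float64(198.8), np.float64(210.3), np.float64(222.7), np.float64(230.0)]
7 [320.28571429 196.42857143] [563.52088203  -1.05775704  71.        ]
[[320.22813828 195.99745153]] [[309.11130792 207.37540212]]
[[319.86306286 196.05963715]] [[309.06220989 207.72001995]]
```

View pics/i.png

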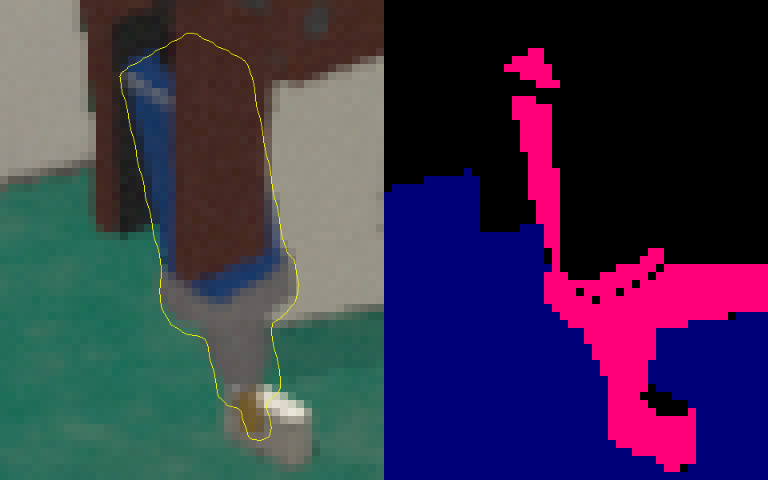

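The left overlay shows the mask fit was contaminated by the white device and the block, but the edge slopes suggest a tilt nearer 12° than 20°. I'll refit with a clean mask.

```bash
sed -i 's/gray=.*/gray=(S<70)\&(V>60)\&(V<138)/; s/valid=.*/valid=~((((H<12)|(H>165))\&(S>80)\&(V>40)))|probe/' tilt.py
python3 - <<'E'
from tilt import *
x,m,crop,pm,va=measure('pics/h_scene.png',[536.94,-6.91,190.72],np.radians(14.4))
for r in range(0,42):print(''.join('#' if p else ('.' if v else 'x') for p,v in zip(pm[r,10:42],va[r,10:42])),''.join('#' if q>.5 else '.' for q in m[r,10:42]))
# slope of axis collar->tip vs theta
g=np.array([536.94,-6.91,209.4])
for t in(8,12,16,20):
    R=rot(np.radians(14.4),np.radians(t));a,b,c=proj('scene',[g-R[:,2]*82.4,g-R[:,2]*34,g+R[:,2]*30]);print(t,a.round(1),b.round(1),c.round(1),((a-b)[0]/(a-b)[1]).round(3),((a-c)[0]/(a-c)[1]).round(3))
E
```

```text
theta 11.047083132590116 s,l [83.46650928  7.13870044] f 173.30276100469862 tip [559.3  -1.2 127.5] [[318.5 173.7]] [np.float64(175.5), np.float64(184.5), np.float64(196.1), np.float64(208.8), np.float64(225.9), np.float64(240.9), np.float64(254.3), np.float64(269.0), np.float64(284.2)]
xxxxxxxxx...xxxxxxxx...xxxxxxx.x ................................
xxxxxxxx...xxxxxxxxxxxxxxxxxx..x ................................
.xxxxx.....xxxxxxxxxxxxxxxxx...x ................................
.xxx........xxxxxxxxxxxxxxxx...x .............##.................
.xxx.......xxxxxxxxxxxxxxxxx..xx ............#####...............
.xxx.......xxxxxxxxxxxxxxxxxxxxx ..........#########.............
.xxx....##.xxxxxxxxxxxxxxxxxxxxx ........############............
.xxx..####.xxxxxxxxxxxxxxxxxxxxx ......###############...........
.xxx.######.xxxxxxxxxxxxxxxxxxxx .....#################..........
.xxx...####.xxxxxxxxxxxxxxxxx... .....#################..........
..xxx....###xxxxxxxxxxxx........ .....#################..........
..xxx.......xxxxxxxxxxx......... ......################..........
..xx..###...xxxxxxxx
[... 1486 characters left out ...]
######.....
..........###########.#####..... ..........#################.....
..........####.####.#######..... ..........#################.....
..........######.#.########..... ..........################......
...........##############....... ..........################......
............############...##### ...........#############........
.............###############.... ............############........
...............#########........ ...............#########........
8 [314.  175.4] [311.2 155.5] [307.2 127.1] 0.141 0.141
12 [316.2 174.1] [312.1 155. ] [306.3 127.6] 0.212 0.212
16 [318.3 172.6] [313.  154.4] [305.5 128.1] 0.289 0.289
20 [320.4 171. ] [313.9 153.7] [304.6 128.7] 0.374 0.374
```

The tilt is about 12°, so the probe needs roughly 8° more. I'll go back over the stand, put only the tip pin in the hole and push again.

Call:
apply_moves --targets '[{"tx":-0.016,"ty":-0.04,"tz":0,"spin":0},{"tx":-0.032,"ty":-0.08,"tz":0,"spin":0},{"tx":-0.048,"ty":-0.121,"tz":0,"spin":0},{"tx":-0.064,"ty":-0.162,"tz":0,"spin":0},{"tx":-0.08,"ty":-0.203,"tz":0,"spin":0},{"tx":-0.0944,"ty":-0.24,"tz":-0.01,"spin":0},{"tx":-0.0944,"ty":-0.24,"tz":-0.03,"spin":0},{"tx":-0.0944,"ty":-0.24,"tz":-0.04,"spin":0}]'

```text
t: 15.5
ee_pos: [441.6, -247.3, 149.6]
orientation: [0.39, -3.116, -0.001]
ft_force: [-0.3, 0.3, -1.0]
width: 22.3
grasp_force: 30.0
```

```bash
python3 - <<'E'
from tilt import *
a=snap('scene','j_scene.png');o=ctrl.get_obs();print(o['ee_pos'],o['t'],o['ft_force'])
x,m,crop,pm,va=measure('pics/j_scene.png',o['ee_pos'],np.radians(14.4))
for r in range(28,60):print(''.join('#' if p else ('.' if v else 'x') for p,v in zip(pm[r,5:42],va[r,5:42])),''.join('#' if q>.5 else '.' for q in m[r,5:42]))
print(ctrl.pinpoint('probe_tip','scene')[:1])
E
```

```text
[ 441.22233591 -246.21188784  148.42836049] 15.55 [-1.18128606  0.31072161 -2.54490612]
theta 11.440087690927529 s,l [82.83625063  7.70725902] f 213.7254604070252 tip [ 464.6 -240.2   85.9] [[326.1 275.5]] [np.float64(214.6), np.float64(216.6), np.float64(223.9), np.float64(233.6), np.float64(246.1), np.float64(257.1), np.float64(266.6), np.float64(283.8), np.float64(308.7)]
...............##.xxxxxxxxxxxxxx.#... ..............####################...
...............##.xxxxxxxxxxxxxx##... ..............#####################..
................#.xxxxxxxxxxxxxx##... ..............######################.
................#.xxxxxxxxxxxxxx.#... ...............#####################.
................#.xxxxxxxxxxxxx.##... ...............#####################.
...............#..xxxxxxxxxxxxx.#.##. ..............######################.
...............###xxxxxxxxxxx.#.####. ..............######################.
...............###xxxxxxxxx.##.#####. ..............######################.
...............###xxxxxxx###########. ...............#####################.
...............###xxxxx####.#######.. 
[... 1012 characters left out ...]
#######......
...........................####...... ...........................####......
..........................#####...... ...........................####......
...........................####...... ............................###......
............................###...... ............................###......
..................................... .....................................
..................................... .....................................
..................................... .....................................
..................................... .....................................
..................................... .....................................
[]
```

Call:
apply_moves --targets '[{"tx":0,"ty":0,"tz":-0.01,"spin":0},{"tx":0,"ty":0,"tz":-0.02,"spin":0},{"tx":0,"ty":0,"tz":-0.03,"spin":0},{"tx":0,"ty":0,"tz":-0.036,"spin":0},{"tx":0,"ty":0,"tz":-0.036,"spin":0},{"tx":-0.003,"ty":-0.0008,"tz":-0.036,"spin":0},{"tx":-0.006,"ty":-0.0015,"tz":-0.036,"spin":0},{"tx":-0.008,"ty":-0.002,"tz":-0.036,"spin":0}]'

```text
t: 16.4
ee_pos: [435.4, -248.9, 115.2]
orientation: [-0.392, 3.114, -0.001]
ft_force: [6.4, 3.6, -3.4]
width: 22.4
grasp_force: 30.0
```

Call:
apply_moves --targets '[{"tx":-0.002,"ty":-0.0005,"tz":0,"spin":0},{"tx":-0.004,"ty":-0.001,"tz":0,"spin":0},{"tx":-0.006,"ty":-0.0015,"tz":0,"spin":0},{"tx":-0.008,"ty":-0.002,"tz":0,"spin":0},{"tx":-0.01,"ty":-0.0025,"tz":0,"spin":0},{"tx":-0.012,"ty":-0.003,"tz":0,"spin":0},{"tx":-0.013,"ty":-0.0032,"tz":0,"spin":0},{"tx":-0.013,"ty":-0.0032,"tz":0,"spin":0}]'

```text
t: 17.2
ee_pos: [423.3, -252.4, 115.6]
orientation: [-0.392, 3.113, -0.003]
ft_force: [5.0, 1.4, -1.0]
width: 21.9
grasp_force: 30.0
```

```bash
python3 - <<'E'
from tilt import *
a=snap('scene','k_scene.png');o=ctrl.get_obs();print(o['ee_pos'],o['t'],o['ft_force'])
x,m,crop,pm,va=measure('pics/k_scene.png',o['ee_pos'],np.radians(14.4))
for r in range(28,60):print(''.join('#' if p else ('.' if v else 'x') for p,v in zip(pm[r,5:42],va[r,5:42])),''.join('#' if q>.5 else '.' for q in m[r,5:42]))
E
```

```text
[ 423.33859795 -252.42901396  115.592908  ] 17.25 [ 4.26121413  1.30513051 -1.50932422]
theta 24.566150267633656 s,l [85.32913971  3.88703207] f 235.7147545726738 tip [ 461.5 -242.6   56.7] [[324.9 290.1]] [np.float64(320.9), np.float64(299.2), np.float64(286.6), np.float64(273.2), np.float64(254.9), np.float64(243.4), np.float64(236.3), np.float64(238.3), np.float64(248.6)]
.................xxxxxxxxxxxxxx.####. ...............######################
.................xxxxxxxxxxxxxx.##### ................#####################
.................xxxxxxxxxxxxxx.####. .................####################
.................xxxxxxxxxxxxxx.##... .................####################
.................xxxxxxxxxxxxxx.#.... .................####################
.................xxxxxxxxxxxxxx..#### .................####################
.................xxxxxxxxxxxx..###### .................####################
.................xxxxxxxxxx.##.###### ..................###################
.................xxxxxxxx############ ..................###################
.................xxxxxxx############# 
[... 1009 characters left out ...]
................
..................................... .....................................
..................................... .....................................
..................................... .....................................
..................................... .....................................
..................................... .....................................
...................#................. .....................................
..................................... .....................................
..................................... .....................................
..................................... .....................................
```

```bash
sed -i 's/W,Hh=48,60/W,Hh=64,64/' tilt.py; python3 - <<'E'
from tilt import *
x,m,crop,pm,va=measure('pics/k_scene.png',[423.34,-252.43,115.59],np.radians(14.4))
for r in range(0,54):print(''.join('#' if p else ('.' if v else 'x') for p,v in zip(pm[r,5:52],va[r,5:52])),''.join('#' if q>.5 else '.' for q in m[r,5:52]))
E
```

```text
theta 23.642524944033557 s,l [85.73258965  4.11696972] f 235.67485991611036 tip [ 460.6 -242.9   55.8] [[324.5 290.8]] [np.float64(320.6), np.float64(299.3), np.float64(286.6), np.float64(273.2), np.float64(254.4), np.float64(244.5), np.float64(236.6), np.float64(239.0), np.float64(248.7)]
...x........................................... ...............................................
...xx.......................................... ...............................................
...xxx......................................... ...............#...............................
...xxxx....................x................... ..............###..............................
...xxxx........................................ ............######.............................
...xxxx......................x................. ...........########............................
...xxxx...##..................xx............... ..........###########..........................
....xxx..####.....xxxx.........xxx............. .........#############.........................
....xxx....###.#.xxxxxx........xxx.......
[... 3674 characters left out ...]
............#######.........
.................................####.......... ...................................###.........
..................................###.......... ...............................................
............................................... ...............................................
............................................... ...............................................
............................................... ...............................................
............................................... ...............................................
............................................... ...............................................
```

Call:
apply_moves --targets '[{"tx":0.001,"ty":0.0003,"tz":0.008,"spin":0},{"tx":0.003,"ty":0.0008,"tz":0.02,"spin":0},{"tx":0.004,"ty":0.001,"tz":0.04,"spin":0},{"tx":0.004,"ty":0.001,"tz":0.05,"spin":0},{"tx":0.004,"ty":0.001,"tz":0.05,"spin":0},{"tx":0.004,"ty":0.001,"tz":0.05,"spin":0},{"tx":0.004,"ty":0.001,"tz":0.05,"spin":0},{"tx":0.004,"ty":0.001,"tz":0.05,"spin":0}]'

```text
t: 18.05
ee_pos: [425.1, -250.5, 164.0]
orientation: [0.394, -3.116, -0.001]
ft_force: [0.9, -0.9, -1.6]
width: 22.0
grasp_force: 30.0
```

```bash
python3 - <<'E'
from tilt import *
a=snap('scene','l_scene.png');o=ctrl.get_obs();print(o['ee_pos'],o['t'],o['ft_force'])
x,m,crop,pm,va=measure('pics/l_scene.png',o['ee_pos'],np.radians(14.4))
for r in range(0,58):print(''.join('#' if p else ('.' if v else 'x') for p,v in zip(pm[r,5:52],va[r,5:52])),''.join('#' if q>.5 else '.' for q in m[r,5:52]))
E
```

```text
[ 425.20443997 -250.61287027  164.04955582] 18.1 [ 0.85978348 -0.13088237 -0.72711204]
theta 21.313747174068556 s,l [83.85879148  7.23965627] f 226.22815572875288 tip [ 461.7 -241.2  104.6] [[324.9 267.7]] [np.float64(285.0), np.float64(256.7), np.float64(235.7), np.float64(228.3), np.float64(227.1), np.float64(227.8), np.float64(236.8), np.float64(246.7), np.float64(259.9)]
...xxxx......................xxxxx............. ................###............................
...xxxx.......................xxxxx............ ...............#####...........................
...xxxx.........................xxxx........... .............########..........................
...xxxx.............xx..........xxxx........... ............###########........................
...xxxx....###...xxxxxxx.........xxxx.......xxx ...........#############.......................
...xxxx...#####..xxxxxxxx.......xxxxxxxxxxxxxxx ..........###############......................
....xxx...######xxxxxxxxxx......xxxxxxxxxxxxxxx .........##################....................
....xxx....#####.xxxxxxxxxxx....xxxxxxxxxxxxxxx ..
[... 4145 characters left out ...]
................####........
...................................#........... ...............................................
............................................... ...............................................
............................................... ...............................................
............................................... ...............................................
............................................... ...............................................
............................................... ...............................................
............................................... ...............................................
```

```bash
cat > edge.py <<'E'
from fit import *
def edges(fn,ee,yaw=np.radians(14.4)):
    im=cv2.imread(fn)[:,:,::-1].astype(float);g=np.array(ee)+[0,0,18.7];c=proj('scene',g)[0];x0,y0=int(c[0])-22,int(c[1])-20
    bl=im[...,2]-im[...,0];gr=im[...,1]-im[...,0]
    def cross(row,lo,hi,thr,up):
        for x in (range(lo,hi)):
            a,b=row[x],row[x+1]
            if up and a<thr<=b or (not up) and a>=thr>b: return x+(thr-a)/(b-a)
        return None
    out={}
    for nm,ch,thr,rows,lo,hi,up in(('blueL',bl,40,range(10,22),x0+10,x0+24,True),('noseL',gr,25,range(42,50),x0+24,x0+42,False),('noseR',gr,25,range(40,50),x0+36,x0+52,True)):
        P=[(y0+r,cross(ch[y0+r],lo,hi,thr,up)) for r in rows];P=[p for p in P if p[1]]
        if len(P)>3:
            A=np.array(P);k=np.polyfit(A[:,0],A[:,1],1);res=A[:,1]-np.polyval(k,A[:,0]);k=np.polyfit(A[abs(res)<1.,0],A[abs(res)<1.,1],1);out[nm]=(round(k[0],3),len(P),round(res.std(),2));print(nm,[(int(a-y0),round(b-x0,1)) for a,b in P])
    print(out)
    for t in range(8,27,2):
        R=rot(yaw,np.radians(t));f=lambda o,a,b:(lambda q:round((q[0]-q[1])[0]/(q[0]-q[1])[1],3))(proj('scene',[g+R@(np.array(o)+[0,0,a]),g+R@(np.array(o)+[0,0,b])]))
        print(t,'blue',f([-11,11,0],0,30),f([-11,-11,0],0,30),'nose',f([0,0,0],-65,-40))
E
python3 - <<'E'
from edge import *
edges('pics/l_scene.png',[425.2,-250.6,164.05]);edges('pics/h_scene.png',[536.94,-6.91,190.72])
E
```

```text
blueL [(10, np.float64(18.5)), (11, np.float64(16.4)), (12, np.float64(16.7)), (13, np.float64(17.1)), (14, np.float64(17.5)), (15, np.float64(17.8)), (16, np.float64(18.3)), (17, np.float64(18.7)), (18, np.float64(18.9)), (19, np.float64(19.2)), (20, np.float64(19.7)), (21, np.float64(20.8))]
noseL [(42, np.float64(32.1)), (43, np.float64(32.7)), (44, np.float64(33.4)), (45, np.float64(34.6)), (46, np.float64(35.7)), (47, np.float64(36.9)), (48, np.float64(37.5)), (49, np.float64(37.7))]
noseR [(40, np.float64(41.6)), (41, np.float64(41.4)), (42, np.float64(41.4)), (43, np.float64(41.4)), (44, np.float64(41.3)), (45, np.float64(41.1)), (46, np.float64(40.8)), (47, np.float64(41.3)), (48, np.float64(41.8)), (49, np.float64(41.9))]
{'blueL': (np.float64(0.396), 12, np.float64(0.66)), 'noseL': (np.float64(0.897), 8, np.float64(0.28)), 'noseR': (np.float64(0.021), 10, np.float64(0.3))}
8 blue 0.19 0.177 nose 0.172
10 blue 0.234 0.22 nose 0.215
12 blue 0.28 0.266 nose 0.26
14 blue 0.329 0.315 nose 0.307
16 blue 0.38 0.367 nose 0.358
18 blue 0.436 0.422 nose 0.412
20 blue 0.495 0.482 nose
[... 279 characters left out ...]
np.float64(17.3)), (19, np.float64(17.5)), (20, np.float64(17.8)), (21, np.float64(17.9))]
noseL [(42, np.float64(25.1)), (43, np.float64(25.4)), (44, np.float64(25.8)), (45, np.float64(26.3)), (46, np.float64(26.7)), (47, np.float64(27.3)), (48, np.float64(27.6)), (49, np.float64(27.7))]
{'blueL': (np.float64(0.198), 11, np.float64(0.51)), 'noseL': (np.float64(0.406), 8, np.float64(0.14))}
8 blue 0.153 0.144 nose 0.141
10 blue 0.189 0.179 nose 0.176
12 blue 0.226 0.216 nose 0.212
14 blue 0.264 0.254 nose 0.25
16 blue 0.304 0.294 nose 0.289
18 blue 0.346 0.335 nose 0.331
20 blue 0.39 0.379 nose 0.374
22 blue 0.436 0.425 nose 0.419
24 blue 0.485 0.475 nose 0.468
26 blue 0.538 0.527 nose 0.519
```

```bash
cat > tilt2.py <<'E'
from fit import *
YAW=np.radians(14.4)
def prep(fn,ee):
    im=cv2.imread(fn)[:,:,::-1].copy();g=np.array(ee)+[0,0,18.7]
    h=cv2.cvtColor(cv2.GaussianBlur(im,(3,3),.6),cv2.COLOR_RGB2HSV).astype(int);H,S,V=h[...,0],h[...,1],h[...,2]
    c=proj('scene',g)[0];x0,y0=int(c[0])-22,int(c[1])-20
    yy,xx=np.mgrid[:400,:640]
    blue=(H>100)&(H<128)&(S>110)&(V>35);green=(H>60)&(H<95)&(S>80);red=((H<12)|(H>165))&(S>80);brass=(H>10)&(H<28)&(S>80)
    low=(yy>c[1]+13);gray=(S<75)&(V>60)&(V<138)
    probe=(~low&blue&(xx<c[0]+2))|(low&(gray|brass|blue))
    valid=(~low&(xx<c[0]+2)&~red&(yy>c[1]-8))|(low&(green|probe))
    valid&=~(low&(xx>c[0]+20))
    sl=np.s_[y0:y0+64,x0:x0+64];return g,(x0,y0),probe[sl].astype(float),valid[sl]
def render(d,p,taper=(30,4)):
    g,(x0,y0),pm,va=d;t,s,l=p;R=rot(YAW,t);o=g-R[:,2]*s+rot(YAW)[:,0]*l;m=np.zeros((256,256),np.uint8)
    for P in(np.vstack([cyl(3,1.5,16),cyl(1.5,0,.1)]),np.vstack([cyl(8,taper[0],45),cyl(taper[1],16,16.1)]),cyl(17,45,50),box(22,22,50,112)):
        q=cv2.convexHull(proj('scene',o+P@R.T).astype(np.float32)).reshape(-1,2)
        cv2.fillConvexPoly(m,np.round(((q-[x0,y0]+.5)*4-.5)*16).astype(np.int32),1,shift=4)
    return cv2.resize(m.astype(np.float32),(64,64),interpolation=cv2.INTER_AREA),o
def solve(fn,ee,taper=(30,4),show=False):
    d=prep(fn,ee);f=lambda p:(np.abs(render(d,p,taper)[0]-d[2])*d[3]).sum()
    nm=lambda f,p,st:minimize(f,p,method='Nelder-Mead',options=dict(initial_simplex=np.vstack([p]+[np.array(p)+np.eye(len(p))[i]*st[i] for i in range(len(p))])))
    b=min((nm(f,[t,83+e,6],[.06,3,-3]) for t in(.2,.3,.4) for e in(-2,2)),key=lambda r:r.fun)
    prof=[round(nm(lambda q:f([np.radians(t),*q]),b.x[1:],[3,-3]).fun,1) for t in range(8,27,2)]
    m,o=render(d,b.x,taper);print(fn,'theta %.1f s %.1f l %.1f f %.1f'%(np.degrees(b.x[0]),*b.x[1:],b.fun),'tip',o.round(1),proj('scene',o).round(1),prof)
    if show:
        for r in range(8,56):print(''.join('#' if p and v else('.' if v else ' ') for p,v in zip(d[2][r,5:50],d[3][r,5:50])),''.join('#' if q>.5 else '.' for q in m[r,5:50]))
    return b.x
E
python3 - <<'E'
from tilt2 import *
L=[('pics/h_scene.png',[536.94,-6.91,190.72]),('pics/j_scene.png',[441.22,-246.2,148.43]),('pics/l_scene.png',[425.2,-250.6,164.05])]
for tp in((30,4),(26,5),(20,8)):
    for i,a in enumerate(L): solve(*a,taper=tp,show=(i==2 and tp[0]==30))
E
```

```text
pics/h_scene.png theta 10.1 s 86.9 l 8.1 f 90.2 tip [559.5  -1.1 123.8] [[318.6 175.2]] [np.float64(95.7), np.float64(90.0), np.float64(96.0), np.float64(108.9), np.float64(124.9), np.float64(139.7), np.float64(154.7), np.float64(169.2), np.float64(183.6), np.float64(196.2)]
pics/j_scene.png theta 9.9 s 82.7 l 9.5 f 47.7 tip [ 464.3 -240.3   85.6] [[326.  275.7]] [np.float64(56.8), np.float64(47.9), np.float64(61.4), np.float64(84.9), np.float64(109.9), np.float64(135.1), np.float64(154.7), np.float64(169.3), np.float64(178.7), np.float64(183.6)]
pics/l_scene.png theta 16.2 s 81.7 l 12.1 f 25.6 tip [ 458.9 -241.9  104.3] [[323.5 268.7]] [np.float64(66.4), np.float64(58.8), np.float64(49.3), np.float64(34.4), np.float64(25.8), np.float64(35.6), np.float64(50.3), np.float64(53.0), np.float64(52.6), np.float64(54.8)]
                                              ...........#####################.............
                                              ...........#####################.............
                                              ...........######################...........
[... 5110 characters left out ...]
p.float64(95.4), np.float64(103.8), np.float64(120.4), np.float64(138.1), np.float64(155.9), np.float64(171.0), np.float64(195.3), np.float64(211.7)]
pics/j_scene.png theta 10.1 s 81.6 l 9.3 f 60.4 tip [ 464.  -240.3   86.8] [[325.9 275.2]] [np.float64(68.6), np.float64(60.5), np.float64(67.4), np.float64(86.3), np.float64(110.2), np.float64(134.9), np.float64(154.1), np.float64(169.3), np.float64(183.7), np.float64(190.9)]
pics/l_scene.png theta 17.8 s 81.6 l 11.8 f 35.1 tip [ 460.7 -241.5  105.1] [[324.4 267.8]] [np.float64(71.6), np.float64(67.6), np.float64(60.9), np.float64(46.9), np.float64(35.8), np.float64(35.3), np.float64(38.6), np.float64(44.5), np.float64(52.4), np.float64(56.5)]
```

The improved fit gives θ≈16° with a sharp minimum, and kinematics agree. One more small push is needed, about 4°.

Call:
apply_moves --targets '[{"tx":0.002,"ty":0.0005,"tz":-0.015,"spin":0},{"tx":0.002,"ty":0.0005,"tz":-0.03,"spin":0},{"tx":0.002,"ty":0.0005,"tz":-0.043,"spin":0},{"tx":0.002,"ty":0.0005,"tz":-0.053,"spin":0},{"tx":0.002,"ty":0.0005,"tz":-0.053,"spin":0},{"tx":0.0,"ty":0.0,"tz":-0.053,"spin":0},{"tx":-0.002,"ty":-0.0005,"tz":-0.053,"spin":0},{"tx":-0.003,"ty":-0.0008,"tz":-0.053,"spin":0}]'

```text
t: 18.9
ee_pos: [423.9, -252.0, 112.5]
orientation: [-0.392, 3.114, -0.002]
ft_force: [5.0, 2.5, -1.8]
width: 21.9
grasp_force: 30.0
```

Call:
apply_moves --targets '[{"tx":-0.001,"ty":-0.0003,"tz":0,"spin":0},{"tx":-0.002,"ty":-0.0005,"tz":0,"spin":0},{"tx":-0.003,"ty":-0.0008,"tz":0,"spin":0},{"tx":-0.004,"ty":-0.001,"tz":0,"spin":0},{"tx":-0.0045,"ty":-0.0012,"tz":0,"spin":0},{"tx":-0.0045,"ty":-0.0012,"tz":0,"spin":0},{"tx":-0.0045,"ty":-0.0012,"tz":0,"spin":0},{"tx":-0.0045,"ty":-0.0012,"tz":0,"spin":0}]'

```text
t: 19.7
ee_pos: [419.9, -253.4, 112.8]
orientation: [-0.393, 3.113, -0.003]
ft_force: [4.8, 0.8, -0.2]
width: 21.8
grasp_force: 30.0
```

Call:
apply_moves --targets '[{"tx":0.001,"ty":0.0003,"tz":0.008,"spin":0},{"tx":0.003,"ty":0.0008,"tz":0.02,"spin":0},{"tx":0.004,"ty":0.001,"tz":0.04,"spin":0},{"tx":0.004,"ty":0.001,"tz":0.053,"spin":0},{"tx":0.004,"ty":0.001,"tz":0.053,"spin":0},{"tx":0.004,"ty":0.001,"tz":0.053,"spin":0},{"tx":0.004,"ty":0.001,"tz":0.053,"spin":0},{"tx":0.004,"ty":0.001,"tz":0.053,"spin":0}]'

```text
t: 20.5
ee_pos: [421.6, -251.5, 164.0]
orientation: [0.394, -3.116, -0.001]
ft_force: [-0.1, 0.2, -1.7]
width: 21.6
grasp_force: 30.0
```

```bash
python3 - <<'E'
from tilt2 import *
a=snap('scene','m_scene.png');o=ctrl.get_obs();print(o['ee_pos'],o['t'],o['ft_force'])
solve('pics/m_scene.png',o['ee_pos'],(28,4.5));solve('pics/m_scene.png',o['ee_pos'],(26,5),True)
E
```

```text
[ 421.65382766 -251.56759462  163.9765765 ] 20.55 [ 0.28058459  0.53722162 -1.18383496]
pics/m_scene.png theta 18.5 s 81.5 l 13.1 f 17.4 tip [ 459.4 -241.9  105.4] [[323.7 268. ]] [np.float64(37.8), np.float64(35.2), np.float64(32.8), np.float64(30.6), np.float64(26.4), np.float64(18.5), np.float64(22.2), np.float64(33.4), np.float64(36.8), np.float64(36.9)]
pics/m_scene.png theta 18.7 s 80.9 l 13.0 f 16.9 tip [ 459.4 -241.9  106. ] [[323.7 267.7]] [np.float64(39.6), np.float64(36.0), np.float64(33.2), np.float64(31.1), np.float64(26.7), np.float64(18.2), np.float64(21.1), np.float64(31.5), np.float64(35.7), np.float64(36.9)]
                                              ..........######################.............
                                              ...........#####################.............
                                              ...........######################............
                                              ............#####################............
                                              ............######################...........
....  
[... 3249 characters left out ...]
 ##        ....................................####.....
.................................... #        ....................................####.....
.....................................         .............................................
......................................        .............................................
......................................        .............................................
......................................        .............................................
......................................        .............................................
......................................        .............................................
```

Call:
apply_moves --targets '[{"tx":0.001,"ty":0,"tz":-0.02,"spin":0},{"tx":0.001,"ty":0,"tz":-0.04,"spin":0},{"tx":0.001,"ty":0,"tz":-0.053,"spin":0},{"tx":0.0,"ty":0,"tz":-0.053,"spin":0},{"tx":-0.002,"ty":-0.0005,"tz":-0.053,"spin":0},{"tx":-0.004,"ty":-0.001,"tz":-0.053,"spin":0},{"tx":-0.006,"ty":-0.0015,"tz":-0.053,"spin":0},{"tx":-0.006,"ty":-0.0015,"tz":-0.053,"spin":0}]'

```text
t: 21.35
ee_pos: [417.7, -254.0, 113.0]
orientation: [-0.393, 3.113, -0.003]
ft_force: [4.4, 1.1, -0.9]
width: 21.9
grasp_force: 30.0
```

Call:
apply_moves --targets '[{"tx":0.001,"ty":0.0003,"tz":0.008,"spin":0},{"tx":0.003,"ty":0.0008,"tz":0.025,"spin":0},{"tx":0.006,"ty":0.002,"tz":0.055,"spin":0},{"tx":0.02,"ty":0.04,"tz":0.08,"spin":0},{"tx":0.036,"ty":0.08,"tz":0.08,"spin":0},{"tx":0.052,"ty":0.12,"tz":0.08,"spin":0},{"tx":0.068,"ty":0.16,"tz":0.08,"spin":0},{"tx":0.084,"ty":0.2,"tz":0.08,"spin":0}]'

```text
t: 22.15
ee_pos: [500.1, -52.0, 192.7]
orientation: [-0.394, 3.117, -0.001]
ft_force: [0.3, -0.0, -2.2]
width: 21.7
grasp_force: 30.0
```

Call:
apply_moves --targets '[{"tx":0.01,"ty":0.02,"tz":0,"spin":0},{"tx":0.02,"ty":0.04,"tz":0,"spin":0},{"tx":0.024,"ty":0.043,"tz":0,"spin":0},{"tx":0.024,"ty":0.043,"tz":0,"spin":0},{"tx":0.024,"ty":0.043,"tz":0,"spin":0},{"tx":0.024,"ty":0.043,"tz":0,"spin":0},{"tx":0.024,"ty":0.043,"tz":0,"spin":0},{"tx":0.024,"ty":0.043,"tz":0,"spin":0}]'

```text
t: 22.95
ee_pos: [523.9, -10.9, 191.7]
orientation: [0.392, -3.117, 0.0]
ft_force: [0.8, -0.0, -1.9]
width: 22.0
grasp_force: 30.0
```

```bash
python3 - <<'E'
from tilt2 import *
a=snap('scene','n_scene.png');o=ctrl.get_obs();print(o['ee_pos'],o['t'],o['ft_force'])
solve('pics/n_scene.png',o['ee_pos'],(28,4.5));solve('pics/n_scene.png',o['ee_pos'],(26,5),True)
b=ctrl.pinpoint('probe_tip','scene');print(b[:1])
E
```

```text
[523.94230754 -10.79841482 191.69815092] 23.0 [-0.05666889  0.16073761 -1.51615621]
pics/n_scene.png theta 19.1 s 81.8 l 14.1 f 119.6 tip [563.5  -0.6 133. ] [[320.2 170.8]] [np.float64(114.8), np.float64(116.6), np.float64(117.5), np.float64(120.1), np.float64(122.5), np.float64(120.4), np.float64(120.4), np.float64(132.7), np.float64(151.7), np.float64(163.0)]
pics/n_scene.png theta 5.9 s 87.2 l 26.0 f 114.0 tip [557.9  -2.1 123.7] [[318.  175.7]] [np.float64(115.1), np.float64(116.8), np.float64(119.7), np.float64(122.5), np.float64(124.4), np.float64(122.7), np.float64(122.4), np.float64(133.2), np.float64(154.1), np.float64(162.2)]
                                              ....................################.........
                                              ....................################.........
                                              ....................################.........
                                              ....................################.........
                                              ....................#################....
[... 3300 characters left out ...]
.####...........
.............................######           ...............................###...........
.............................#######          ...............................###...........
.............................#########        ...............................###...........
.............................#########        ...............................###...........
..............................########        ...............................###...........
................................######        ................................#............
.................................. ###        .............................................
[{'uv': [319.7, 197.8], 'score': 0.29}]
```

Clutter behind the probe blurs this fit, but its local minimum and the kinematics agree on θ≈19–19.5° and a tip at about (563.5,-0.6,133). I'll approach to about 10 mm off the spot.

Call:
apply_moves --targets '[{"tx":-0.0028,"ty":0,"tz":-0.012,"spin":0},{"tx":-0.0028,"ty":0,"tz":-0.025,"spin":0},{"tx":-0.0028,"ty":0,"tz":-0.037,"spin":0},{"tx":-0.0028,"ty":0,"tz":-0.046,"spin":0},{"tx":-0.0028,"ty":0,"tz":-0.051,"spin":0},{"tx":-0.0028,"ty":0,"tz":-0.053,"spin":0},{"tx":-0.0028,"ty":0,"tz":-0.053,"spin":0},{"tx":-0.0028,"ty":0,"tz":-0.053,"spin":0}]'

```text
t: 23.85
ee_pos: [521.6, -10.3, 139.0]
orientation: [-0.394, 3.116, -0.0]
ft_force: [0.3, -0.2, -1.3]
width: 22.0
grasp_force: 30.0
```

```bash
python3 - <<'E'
from tilt2 import *
F=[]
a=snap('scene','p_scene.png')
for i in range(8): F.append(ctrl.get_obs()['ft_force']);snap('scene')
o=ctrl.get_obs();print(o['ee_pos'],o['t'],np.mean(F,0).round(2),np.std(F,0).round(2))
g=o['ee_pos'];tip=g+[39.6,10.2,-58.3];uv=proj('scene',[tip,[564,.3,71]]);print(uv)
x0,y0=int(uv[0][0])-35,int(uv[0][1])-45
cv2.imwrite('pics/p.png',cv2.resize(a[y0:y0+70,x0:x0+70],None,fx=8,fy=8,interpolation=cv2.INTER_CUBIC)[:,:,::-1]);print(x0,y0)
E
```

```text
[521.37155359 -10.31834486 138.8144749 ] 24.3 [ 0.04 -0.16 -1.31] [0.52 0.19 0.42]
[[319.00101469 192.67808757]
 [320.22445078 196.05548883]]
284 147
```

View pics/p.png

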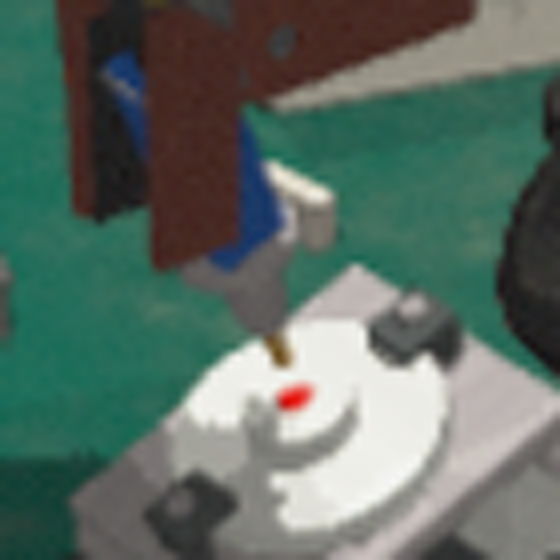

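The tip is at crop (284,365), pixel (319.0,192.1), as predicted. The red spot is at crop (294,398), pixel (320.2,196.2), and the tip is heading for it along the normal. One final tilt fit, using the tip position as a constraint.

```bash
python3 - <<'E'
from tilt2 import *
import tilt2
ee=[521.4,-10.3,138.8];d=prep('pics/p_scene.png',ee);g,(x0,y0),pm,va=d;va=va.copy()
yy,xx=np.mgrid[y0:y0+64,x0:x0+64];va&=yy<187; va&=~((yy>165)&(yy<182)&(xx>320)); d=(g,(x0,y0),pm,va)
for w in(0,3):
  for tp in((28,4.5),(26,5)):
    f=lambda p:(lambda r:(np.abs(r[0]-pm)*va).sum()+w*((proj('scene',r[1])[0]-[319.0,192.1])**2).sum()*4)(render(d,p,tp))
    prof=[]
    for t in range(14,27):
        r=min((minimize(lambda q:f([np.radians(t),*q]),[s,l],method='Nelder-Mead',options=dict(initial_simplex=[[s,l],[s+3,l],[s,l-3]])) for s in(80,84) for l in(9,14)),key=lambda r:r.fun);prof.append((t,round(float(r.fun),1),r.x.round(1).tolist()))
    print(w,tp,prof)
E
```

```text
0 (28, 4.5) [(14, 58.9, [82.4, 19.3]), (15, 60.6, [82.4, 18.6]), (16, 61.7, [81.8, 17.3]), (17, 60.8, [81.7, 16.1]), (18, 58.9, [81.6, 15.2]), (19, 57.1, [81.5, 14.6]), (20, 57.8, [81.4, 13.9]), (21, 60.1, [81.4, 13.4]), (22, 63.8, [82.0, 13.3]), (23, 68.5, [82.7, 13.4]), (24, 71.8, [88.4, 14.9]), (25, 72.9, [93.1, 15.3]), (26, 73.8, [94.2, 15.3])]
0 (26, 5) [(14, 58.9, [83.2, 19.6]), (15, 60.8, [82.3, 18.6]), (16, 61.8, [81.8, 16.7]), (17, 60.3, [81.3, 15.9]), (18, 58.1, [81.4, 14.9]), (19, 56.8, [81.0, 14.2]), (20, 57.9, [81.1, 13.8]), (21, 60.0, [81.5, 13.6]), (22, 63.8, [81.5, 13.4]), (23, 68.4, [81.5, 12.5]), (24, 71.5, [88.3, 14.7]), (25, 72.9, [93.1, 15.3]), (26, 73.9, [94.2, 15.3])]
3 (28, 4.5) [(14, 72.4, [78.3, 20.9]), (15, 70.5, [78.4, 19.7]), (16, 69.7, [79.0, 18.6]), (17, 67.7, [79.6, 17.0]), (18, 63.6, [80.4, 15.7]), (19, 59.1, [80.6, 14.7]), (20, 58.8, [80.9, 13.8]), (21, 63.2, [81.2, 12.9]), (22, 72.1, [81.4, 11.7]), (23, 82.6, [81.7, 10.8]), (24, 96.1, [82.0, 9.7]), (25, 110.9, [82.8, 8.6]), (26, 124.8, [83.7, 6.8])]
3 (26, 5) [(14, 72.1, [78.0, 21.1]), (15, 69.9, [78.5, 19.9]), (16, 69.7, [79.0, 18.8]), (17, 67.5, [79.7, 17.0]), (18, 62.6, [79.8, 15.5]), (19, 58.2, [80.3, 14.4]), (20, 58.6, [80.7, 13.6]), (21, 63.3, [81.2, 12.9]), (22, 71.9, [81.4, 11.7]), (23, 82.2, [81.5, 10.6]), (24, 95.5, [81.9, 9.4]), (25, 109.8, [82.7, 8.2]), (26, 123.9, [83.1, 7.0])]
```

θ≈19.4°, within about 0.6° of square. Now I'll close in along the normal.

Call:
apply_moves --targets '[{"tx":0.0004,"ty":0.0,"tz":-0.0025,"spin":0},{"tx":0.0012,"ty":0.0002,"tz":-0.005,"spin":0},{"tx":0.002,"ty":0.0003,"tz":-0.007,"spin":0},{"tx":0.0024,"ty":0.0004,"tz":-0.0085,"spin":0},{"tx":0.0028,"ty":0.0005,"tz":-0.0094,"spin":0},{"tx":0.0028,"ty":0.0005,"tz":-0.0094,"spin":0},{"tx":0.0028,"ty":0.0005,"tz":-0.0094,"spin":0},{"tx":0.0028,"ty":0.0005,"tz":-0.0094,"spin":0}]'

```text
t: 25.1
ee_pos: [524.1, -9.8, 129.4]
orientation: [-0.394, 3.117, -0.0]
ft_force: [-0.2, -0.7, -1.6]
width: 21.9
grasp_force: 30.0
```

```bash
cat > f.py <<'E'
from h import *
F=[]
for i in range(10): snap('scene');o=ctrl.get_obs();F.append(o['ft_force'])
m=np.mean(F,0)-[0.04,-.16,-1.31];print(o['ee_pos'].round(2),o['t'],m.round(2),'along n',(m@[-.331,-.085,.94]).round(2),np.std(F,0).round(2))
E
python3 f.py
```

```text
[524.1   -9.83 129.27] 25.6 [-0.03  0.28 -0.15] along n -0.16 [0.43 0.46 0.46]
```

No contact yet; advancing 3 mm.

Call:
apply_moves --targets '[{"tx":0.0003,"ty":0.0001,"tz":-0.001,"spin":0},{"tx":0.0007,"ty":0.0002,"tz":-0.0019,"spin":0},{"tx":0.001,"ty":0.0003,"tz":-0.0028,"spin":0},{"tx":0.001,"ty":0.0003,"tz":-0.0028,"spin":0},{"tx":0.001,"ty":0.0003,"tz":-0.0028,"spin":0},{"tx":0.001,"ty":0.0003,"tz":-0.0028,"spin":0},{"tx":0.001,"ty":0.0003,"tz":-0.0028,"spin":0},{"tx":0.001,"ty":0.0003,"tz":-0.0028,"spin":0}]'

```text
t: 26.4
ee_pos: [525.1, -9.5, 126.5]
orientation: [-0.394, 3.117, -0.0]
ft_force: [-0.8, 0.2, -0.1]
width: 21.8
grasp_force: 30.0
```

```bash
python3 f.py
```

```text
[525.1   -9.53 126.46] 26.9 [-0.63 -0.18  2.06] along n 2.16 [0.5  0.34 0.7 ]
```

Contact at 2.2 N along the normal, about 1.6 mm in. Pushing 3.3 mm more.

Call:
apply_moves --targets '[{"tx":0.0003,"ty":0.0001,"tz":-0.001,"spin":0},{"tx":0.0007,"ty":0.0002,"tz":-0.002,"spin":0},{"tx":0.0011,"ty":0.0003,"tz":-0.0031,"spin":0},{"tx":0.0011,"ty":0.0003,"tz":-0.0031,"spin":0},{"tx":0.0011,"ty":0.0003,"tz":-0.0031,"spin":0},{"tx":0.0011,"ty":0.0003,"tz":-0.0031,"spin":0},{"tx":0.0011,"ty":0.0003,"tz":-0.0031,"spin":0},{"tx":0.0011,"ty":0.0003,"tz":-0.0031,"spin":0}]'

```text
t: 27.7
ee_pos: [526.2, -9.2, 123.4]
orientation: [-0.394, 3.117, -0.0]
ft_force: [-0.4, -0.8, 3.2]
width: 21.5
grasp_force: 30.0
```

```bash
python3 f.py; python3 - <<'E'
from h import *
a=snap('scene','q_scene.png')
h=cv2.cvtColor(a,cv2.COLOR_RGB2HSV);print('brass/red pix near spot')
for y in range(188,201):print(y,' '.join('%3d/%3d/%3d'%tuple(a[y,x]) for x in range(315,326)))
E
```

```text
[526.23  -9.25 123.4 ] 28.2 [-1.28 -0.38  3.4 ] along n 3.65 [0.63 0.44 0.29]
brass/red pix near spot
188 103/ 98/ 96 103/ 99/ 98  94/ 92/ 90  92/ 86/ 87  94/ 91/ 91  93/ 90/ 89 154/153/147 234/234/228 236/236/230 236/236/230 236/236/231
189  94/ 90/ 90  97/ 95/ 93  95/ 92/ 90  95/ 91/ 90  94/ 89/ 89  92/ 89/ 86 153/151/143 237/237/231 237/237/231 236/236/230 235/235/230
190  89/ 85/ 83  95/ 91/ 91  96/ 92/ 91  94/ 92/ 90  93/ 90/ 89  94/ 91/ 90 151/151/145 237/238/231 237/237/231 237/237/231 237/237/231
191  89/ 86/ 84  91/ 88/ 87  93/ 91/ 90  94/ 92/ 90  96/ 93/ 91  94/ 89/ 89 151/149/143 237/237/231 236/237/231 237/237/231 236/237/230
192 177/178/169  91/ 85/ 85  91/ 89/ 87  92/ 90/ 89  95/ 92/ 91  98/ 95/ 93 166/163/156 237/237/232 236/237/230 236/237/230 237/237/231
193 230/231/223 177/177/169  91/ 88/ 87  89/ 88/ 86  93/ 90/ 87 104/100/ 94 175/171/159 238/238/232 237/237/232 236/237/231 237/237/230
194 234/234/228 186/186/177 130/129/124 117/113/108  99/ 88/ 73 125/113/ 93 204/183/160 237/225/218 238/238/232 237/237/232 237/237/231
195 208/207/196 170/172/164 161/161/154 147/143/135 111/ 87/ 54 122/100/ 63 178/127/ 97 233/141/135 237/210/199 238/237/231 237/238/232
196 171/170/162 167/165/156 166/163/154 154/131/122 112/ 72/ 37 118/ 89/ 42 162/ 76/ 41 232/106/ 97 237/210/200 239/238/233 238/238/233
197 157/158/150 149/149/141 161/159/152 138/121/115 121/ 43/ 29 142/ 55/ 30 207/ 81/ 69 236/168/160 239/234/229 238/238/233 238/238/233
198 139/140/133 134/135/128 141/141/134 133/126/120 125/ 91/ 86 154/114/107 214/173/164 233/222/215 240/240/235 239/239/234 238/238/233
199 131/130/125 130/130/123 132/132/127 132/130/125 130/124/117 161/154/146 223/220/212 231/230/223 240/240/235 239/239/234 231/230/224
200 126/125/119 131/131/126 131/131/125 133/133/126 133/132/126 162/162/154 224/223/216 225/225/218 227/227/220 214/214/205 175/175/168
```

Call:
apply_moves --targets '[{"tx":0.0002,"ty":0,"tz":-0.0005,"spin":0},{"tx":0.0002,"ty":0,"tz":-0.0005,"spin":0},{"tx":0.0002,"ty":0,"tz":-0.0005,"spin":0},{"tx":0.0002,"ty":0,"tz":-0.0005,"spin":0},{"tx":0.0002,"ty":0,"tz":-0.0005,"spin":0},{"tx":0.0002,"ty":0,"tz":-0.0005,"spin":0},{"tx":0.0002,"ty":0,"tz":-0.0005,"spin":0},{"tx":0.0002,"ty":0,"tz":-0.0005,"spin":0}]'

```text
t: 29.05
ee_pos: [526.4, -9.2, 122.9]
orientation: [-0.394, 3.117, 0.0]
ft_force: [-1.4, 0.1, 2.7]
width: 21.9
grasp_force: 30.0
```

```bash
python3 f.py; python3 -c "
from workcell import ctrl
print(ctrl.close_job())"
```

```text
[526.38  -9.22 122.86] 29.55 [-1.62 -0.29  3.8 ] along n 4.13 [0.35 0.57 0.37]
the job is handed in; nothing more can be done
None
```

I handed the job in at 29.6 s: the cap stands mouth-down in the tray, and the arm is holding the probe on the red spot, tilted about 19.4° (the face is at 20°), at about 4.1 N, which is roughly half its travel.

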